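Kit and close the enclosures at the electronics bench

TASK

Fit out every open grey enclosure on the bench: lift one black module out of the green bin into it, then lay one blue lid flat and square on top so that it closes the box all round. Take the lids one at a time from the top of the stack, each slid out through the rack's front end (never lifted up out of the rack) without shifting the lids below. Leave spare modules in the bin, spare lids in place in the rack, and the other things on the bench alone.

Things in the scene. Friction and masses are not known exactly. Their poses are not given: they have to be found in the camera images.
- rack: fixed aluminium lid rack holding four lids stacked flat. Solid plinth 130 mm long (its x) and 35 mm high, with a 6 mm thick guide wall 78 mm high along each long side; the channel between the walls is 66 mm wide (its y). Both ends are fully open above the plinth. A lid slides out of the front end (-x of the rack, the end towards the robot), pushed on its rear edge. Origin: centre of the underside, on the bench; z up.
- lid1: blue flat rigid lid, 130 (its x) x 62 (its y) x 10 mm, about 70 g, with no features that interlock; number 1 from the top of the stack at the start, its underside 65 mm above the bench and centred in the rack, x along the rack's x. Lids rest on each other by friction only. Origin: centre of the underside; z up.
- lid2: blue flat rigid lid, 130 (its x) x 62 (its y) x 10 mm, about 70 g, with no features that interlock; number 2 from the top of the stack at the start, its underside 55 mm above the bench and centred in the rack, x along the rack's x. Lids rest on each other by friction only. Origin: centre of the underside; z up.
- lid3: blue flat rigid lid, 130 (its x) x 62 (its y) x 10 mm, about 70 g, with no features that interlock; number 3 from the top of the stack at the start, its underside 45 mm above the bench and centred in the rack, x along the rack's x. Lids rest on each other by friction only. Origin: centre of the underside; z up.
- lid4: blue flat rigid lid, 130 (its x) x 62 (its y) x 10 mm, about 70 g, with no features that interlock; number 4 from the top of the stack at the start, its underside 35 mm above the bench and centred in the rack, x along the rack's x. Lids rest on each other by friction only. Origin: centre of the underside; z up. It is always left over and stays in the rack.
- box1: loose grey open-topped enclosure, 124 (its x) x 56 (its y) x 46 mm high, walls and floor 4 mm, about 200 g; may be absent. A lid laid centred on it overhangs by 3 mm all round. Origin: centre of the underside; z up.
- box2: loose grey open-topped enclosure, 124 (its x) x 56 (its y) x 46 mm high, walls and floor 4 mm, about 200 g; may be absent. A lid laid centred on it overhangs by 3 mm all round. Origin: centre of the underside; z up.
- box3: loose grey open-topped enclosure, 124 (its x) x 56 (its y) x 46 mm high, walls and floor 4 mm, about 200 g; may be absent. A lid laid centred on it overhangs by 3 mm all round. Origin: centre of the underside; z up.
- bin: fixed green open bin, 210 (its x) x 190 (its y) x 50 mm high, walls and floor 4 mm, holding the four modules. Origin: centre of the underside.
- module1: loose black converter module with an orange label on top and brass contacts low on the sides, 34 (its x) x 26 (its y) x 26 mm high, 50 g, standing in the bin. Any of the four will do. Origin: centre of the underside; z up through the label.
- module2: loose black converter module with an orange label on top and brass contacts low on the sides, 34 (its x) x 26 (its y) x 26 mm high, 50 g, standing in the bin. Any of the four will do. Origin: centre of the underside; z up through the label.
- module3: loose black converter module with an orange label on top and brass contacts low on the sides, 34 (its x) x 26 (its y) x 26 mm high, 50 g, standing in the bin. Any of the four will do. Origin: centre of the underside; z up through the label.
- module4: loose black converter module with an orange label on top and brass contacts low on the sides, 34 (its x) x 26 (its y) x 26 mm high, 50 g, standing in the bin. Any of the four will do. Origin: centre of the underside; z up through the label.
- flux: bystander: amber bottle, 34 mm diameter, 75 mm tall; leave alone. Origin: centre of the underside.
- pot: bystander: clear jar with a red cap, 52 mm diameter, 50 mm tall; leave alone. Origin: centre of the underside.
- driver: bystander: screwdriver with a red handle, 170 mm long, lying on the bench; leave alone. x along it.
- wire: bystander: yellow wire reel, 68 mm diameter, 28 mm tall, lying flat; leave alone. Origin: centre of the underside.
There are look-alikes about, which are no part of the job. Leave any pink or red look-alike of the module4 alone. What is shaped like the module2 but red is not meant.

How it is judged:
At the end, for the whole second after the job is handed in: Every enclosure present stands upright with exactly one module in it and one of the lids lying flat on its rim, centred within 8 mm and square within 0.12 rad; unused modules are in the bin; unused lids lie in the rack within 12 mm of where they started; boxes and lids are at rest ((((horizontal distance between module1 and box1 below 0.056 m and y of module1 in the frame of box1 between -0.026 and 0.026 m and z of module1 in the frame of box1 below 0.04 m) and not (horizontal distance between module2 and box1 below 0.056 m and y of module2 in the frame of box1 between -0.026 and 0.026 m and z of module2 in the frame of box1 below 0.04 m) and not (horizontal distance between module3 and box1 below 0.056 m and y of module3 in the frame of box1 between -0.026 and 0.026 m and z of module3 in the frame of box1 below 0.04 m) and not (horizontal distance between module4 and box1 below 0.056 m and y of module4 in the frame of box1 between -0.026 and 0.026 m and z of module4 in the frame of box1 below 0.04 m)) or ((horizontal distance between module2 and box1 below 0.056 m and y of module2 in the frame of box1 between -0.026 and 0.026 m and z of module2 in the frame of box1 below 0.04 m) and not (horizontal distance between module1 and box1 below 0.056 m and y of module1 in the frame of box1 between -0.026 and 0.026 m and z of module1 in the frame of box1 below 0.04 m) and not (horizontal distance between module3 and box1 below 0.056 m and y of module3 in the frame of box1 between -0.026 and 0.026 m and z of module3 in the frame of box1 below 0.04 m) and not (horizontal distance between module4 and box1 below 0.056 m and y of module4 in the frame of box1 between -0.026 and 0.026 m and z of module4 in the frame of box1 below 0.04 m)) or ((horizontal distance between module3 and box1 below 0.056 m and y of module3 in the frame of box1 between -0.026 and 0.026 m and z of module3 in the frame of box1 below 0.04 m) and not (horizontal distance between module1 and box1 below 0.056 m and y of module1 in the frame of box1 between -0.026 and 0.026 m and z of module1 in the frame of box1 below 0.04 m) and not (horizontal distance between module2 and box1 below 0.056 m and y of module2 in the frame of box1 between -0.026 and 0.026 m and z of module2 in the frame of box1 below 0.04 m) and not (horizontal distance between module4 and box1 below 0.056 m and y of module4 in the frame of box1 between -0.026 and 0.026 m and z of module4 in the frame of box1 below 0.04 m)) or ((horizontal distance between module4 and box1 below 0.056 m and y of module4 in the frame of box1 between -0.026 and 0.026 m and z of module4 in the frame of box1 below 0.04 m) and not (horizontal distance between module1 and box1 below 0.056 m and y of module1 in the frame of box1 between -0.026 and 0.026 m and z of module1 in the frame of box1 below 0.04 m) and not (horizontal distance between module2 and box1 below 0.056 m and y of module2 in the frame of box1 between -0.026 and 0.026 m and z of module2 in the frame of box1 below 0.04 m) and not (horizontal distance between module3 and box1 below 0.056 m and y of module3 in the frame of box1 between -0.026 and 0.026 m and z of module3 in the frame of box1 below 0.04 m))) and ((horizontal distance between lid1 and box1 below 0.008 m and z of lid1 in the frame of box1 between 0.042 and 0.05 m and angle between the x axis of lid1 and the x axis of box1, either way round below 0.12 rad and angle between lid1's own z axis and vertical below 0.06 rad) or (horizontal distance between lid2 and box1 below 0.008 m and z of lid2 in the frame of box1 between 0.042 and 0.05 m and angle between the x axis of lid2 and the x axis of box1, either way round below 0.12 rad and angle between lid2's own z axis and vertical below 0.06 rad) or (horizontal distance between lid3 and box1 below 0.008 m and z of lid3 in the frame of box1 between 0.042 and 0.05 m and angle between the x axis of lid3 and the x axis of box1, either way round below 0.12 rad and angle between lid3's own z axis and vertical below 0.06 rad)) and angle between each of box1, box2, box3's own z axis and vertical below 0.06 rad and linear speed of each of box1, box2, box3, lid1, lid2, lid3 below 0.02 m/s and (((horizontal distance between module1 and box2 below 0.056 m and y of module1 in the frame of box2 between -0.026 and 0.026 m and z of module1 in the frame of box2 below 0.04 m) and not (horizontal distance between module2 and box2 below 0.056 m and y of module2 in the frame of box2 between -0.026 and 0.026 m and z of module2 in the frame of box2 below 0.04 m) and not (horizontal distance between module3 and box2 below 0.056 m and y of module3 in the frame of box2 between -0.026 and 0.026 m and z of module3 in the frame of box2 below 0.04 m) and not (horizontal distance between module4 and box2 below 0.056 m and y of module4 in the frame of box2 between -0.026 and 0.026 m and z of module4 in the frame of box2 below 0.04 m)) or ((horizontal distance between module2 and box2 below 0.056 m and y of module2 in the frame of box2 between -0.026 and 0.026 m and z of module2 in the frame of box2 below 0.04 m) and not (horizontal distance between module1 and box2 below 0.056 m and y of module1 in the frame of box2 between -0.026 and 0.026 m and z of module1 in the frame of box2 below 0.04 m) and not (horizontal distance between module3 and box2 below 0.056 m and y of module3 in the frame of box2 between -0.026 and 0.026 m and z of module3 in the frame of box2 below 0.04 m) and not (horizontal distance between module4 and box2 below 0.056 m and y of module4 in the frame of box2 between -0.026 and 0.026 m and z of module4 in the frame of box2 below 0.04 m)) or ((horizontal distance between module3 and box2 below 0.056 m and y of module3 in the frame of box2 between -0.026 and 0.026 m and z of module3 in the frame of box2 below 0.04 m) and not (horizontal distance between module1 and box2 below 0.056 m and y of module1 in the frame of box2 between -0.026 and 0.026 m and z of module1 in the frame of box2 below 0.04 m) and not (horizontal distance between module2 and box2 below 0.056 m and y of module2 in the frame of box2 between -0.026 and 0.026 m and z of module2 in the frame of box2 below 0.04 m) and not (horizontal distance between module4 and box2 below 0.056 m and y of module4 in the frame of box2 between -0.026 and 0.026 m and z of module4 in the frame of box2 below 0.04 m)) or ((horizontal distance between module4 and box2 below 0.056 m and y of module4 in the frame of box2 between -0.026 and 0.026 m and z of module4 in the frame of box2 below 0.04 m) and not (horizontal distance between module1 and box2 below 0.056 m and y of module1 in the frame of box2 between -0.026 and 0.026 m and z of module1 in the frame of box2 below 0.04 m) and not (horizontal distance between module2 and box2 below 0.056 m and y of module2 in the frame of box2 between -0.026 and 0.026 m and z of module2 in the frame of box2 below 0.04 m) and not (horizontal distance between module3 and box2 below 0.056 m and y of module3 in the frame of box2 between -0.026 and 0.026 m and z of module3 in the frame of box2 below 0.04 m))) and ((horizontal distance between lid1 and box2 below 0.008 m and z of lid1 in the frame of box2 between 0.042 and 0.05 m and angle between the x axis of lid1 and the x axis of box2, either way round below 0.12 rad and angle between lid1's own z axis and vertical below 0.06 rad) or (horizontal distance between lid2 and box2 below 0.008 m and z of lid2 in the frame of box2 between 0.042 and 0.05 m and angle between the x axis of lid2 and the x axis of box2, either way round below 0.12 rad and angle between lid2's own z axis and vertical below 0.06 rad) or (horizontal distance between lid3 and box2 below 0.008 m and z of lid3 in the frame of box2 between 0.042 and 0.05 m and angle between the x axis of lid3 and the x axis of box2, either way round below 0.12 rad and angle between lid3's own z axis and vertical below 0.06 rad)) and (((horizontal distance between module1 and box3 below 0.056 m and y of module1 in the frame of box3 between -0.026 and 0.026 m and z of module1 in the frame of box3 below 0.04 m) and not (horizontal distance between module2 and box3 below 0.056 m and y of module2 in the frame of box3 between -0.026 and 0.026 m and z of module2 in the frame of box3 below 0.04 m) and not (horizontal distance between module3 and box3 below 0.056 m and y of module3 in the frame of box3 between -0.026 and 0.026 m and z of module3 in the frame of box3 below 0.04 m) and not (horizontal distance between module4 and box3 below 0.056 m and y of module4 in the frame of box3 between -0.026 and 0.026 m and z of module4 in the frame of box3 below 0.04 m)) or ((horizontal distance between module2 and box3 below 0.056 m and y of module2 in the frame of box3 between -0.026 and 0.026 m and z of module2 in the frame of box3 below 0.04 m) and not (horizontal distance between module1 and box3 below 0.056 m and y of module1 in the frame of box3 between -0.026 and 0.026 m and z of module1 in the frame of box3 below 0.04 m) and not (horizontal distance between module3 and box3 below 0.056 m and y of module3 in the frame of box3 between -0.026 and 0.026 m and z of module3 in the frame of box3 below 0.04 m) and not (horizontal distance between module4 and box3 below 0.056 m and y of module4 in the frame of box3 between -0.026 and 0.026 m and z of module4 in the frame of box3 below 0.04 m)) or ((horizontal distance between module3 and box3 below 0.056 m and y of module3 in the frame of box3 between -0.026 and 0.026 m and z of module3 in the frame of box3 below 0.04 m) and not (horizontal distance between module1 and box3 below 0.056 m and y of module1 in the frame of box3 between -0.026 and 0.026 m and z of module1 in the frame of box3 below 0.04 m) and not (horizontal distance between module2 and box3 below 0.056 m and y of module2 in the frame of box3 between -0.026 and 0.026 m and z of module2 in the frame of box3 below 0.04 m) and not (horizontal distance between module4 and box3 below 0.056 m and y of module4 in the frame of box3 between -0.026 and 0.026 m and z of module4 in the frame of box3 below 0.04 m)) or ((horizontal distance between module4 and box3 below 0.056 m and y of module4 in the frame of box3 between -0.026 and 0.026 m and z of module4 in the frame of box3 below 0.04 m) and not (horizontal distance between module1 and box3 below 0.056 m and y of module1 in the frame of box3 between -0.026 and 0.026 m and z of module1 in the frame of box3 below 0.04 m) and not (horizontal distance between module2 and box3 below 0.056 m and y of module2 in the frame of box3 between -0.026 and 0.026 m and z of module2 in the frame of box3 below 0.04 m) and not (horizontal distance between module3 and box3 below 0.056 m and y of module3 in the frame of box3 between -0.026 and 0.026 m and z of module3 in the frame of box3 below 0.04 m))) and ((horizontal distance between lid1 and box3 below 0.008 m and z of lid1 in the frame of box3 between 0.042 and 0.05 m and angle between the x axis of lid1 and the x axis of box3, either way round below 0.12 rad and angle between lid1's own z axis and vertical below 0.06 rad) or (horizontal distance between lid2 and box3 below 0.008 m and z of lid2 in the frame of box3 between 0.042 and 0.05 m and angle between the x axis of lid2 and the x axis of box3, either way round below 0.12 rad and angle between lid2's own z axis and vertical below 0.06 rad) or (horizontal distance between lid3 and box3 below 0.008 m and z of lid3 in the frame of box3 between 0.042 and 0.05 m and angle between the x axis of lid3 and the x axis of box3, either way round below 0.12 rad and angle between lid3's own z axis and vertical below 0.06 rad)) and ((horizontal distance between lid1 and box1 below 0.008 m and z of lid1 in the frame of box1 between 0.042 and 0.05 m and angle between the x axis of lid1 and the x axis of box1, either way round below 0.12 rad and angle between lid1's own z axis and vertical below 0.06 rad) or (horizontal distance between lid1 and box2 below 0.008 m and z of lid1 in the frame of box2 between 0.042 and 0.05 m and angle between the x axis of lid1 and the x axis of box2, either way round below 0.12 rad and angle between lid1's own z axis and vertical below 0.06 rad) or (horizontal distance between lid1 and box3 below 0.008 m and z of lid1 in the frame of box3 between 0.042 and 0.05 m and angle between the x axis of lid1 and the x axis of box3, either way round below 0.12 rad and angle between lid1's own z axis and vertical below 0.06 rad) or distance of lid1 from where it was at the start of the episode below 0.012 m) and ((horizontal distance between lid2 and box1 below 0.008 m and z of lid2 in the frame of box1 between 0.042 and 0.05 m and angle between the x axis of lid2 and the x axis of box1, either way round below 0.12 rad and angle between lid2's own z axis and vertical below 0.06 rad) or (horizontal distance between lid2 and box2 below 0.008 m and z of lid2 in the frame of box2 between 0.042 and 0.05 m and angle between the x axis of lid2 and the x axis of box2, either way round below 0.12 rad and angle between lid2's own z axis and vertical below 0.06 rad) or (horizontal distance between lid2 and box3 below 0.008 m and z of lid2 in the frame of box3 between 0.042 and 0.05 m and angle between the x axis of lid2 and the x axis of box3, either way round below 0.12 rad and angle between lid2's own z axis and vertical below 0.06 rad) or distance of lid2 from where it was at the start of the episode below 0.012 m) and ((horizontal distance between lid3 and box1 below 0.008 m and z of lid3 in the frame of box1 between 0.042 and 0.05 m and angle between the x axis of lid3 and the x axis of box1, either way round below 0.12 rad and angle between lid3's own z axis and vertical below 0.06 rad) or (horizontal distance between lid3 and box2 below 0.008 m and z of lid3 in the frame of box2 between 0.042 and 0.05 m and angle between the x axis of lid3 and the x axis of box2, either way round below 0.12 rad and angle between lid3's own z axis and vertical below 0.06 rad) or (horizontal distance between lid3 and box3 below 0.008 m and z of lid3 in the frame of box3 between 0.042 and 0.05 m and angle between the x axis of lid3 and the x axis of box3, either way round below 0.12 rad and angle between lid3's own z axis and vertical below 0.06 rad) or distance of lid3 from where it was at the start of the episode below 0.012 m) and distance of lid4 from where it was at the start of the episode below 0.012 m and ((horizontal distance between module1 and box1 below 0.056 m and y of module1 in the frame of box1 between -0.026 and 0.026 m and z of module1 in the frame of box1 below 0.04 m) or (horizontal distance between module1 and box2 below 0.056 m and y of module1 in the frame of box2 between -0.026 and 0.026 m and z of module1 in the frame of box2 below 0.04 m) or (horizontal distance between module1 and box3 below 0.056 m and y of module1 in the frame of box3 between -0.026 and 0.026 m and z of module1 in the frame of box3 below 0.04 m) or (x of module1 in the frame of bin between -0.102 and 0.102 m and y of module1 in the frame of bin between -0.092 and 0.092 m and z of module1 in the frame of bin between -0.02 and 0.045 m)) and ((horizontal distance between module2 and box1 below 0.056 m and y of module2 in the frame of box1 between -0.026 and 0.026 m and z of module2 in the frame of box1 below 0.04 m) or (horizontal distance between module2 and box2 below 0.056 m and y of module2 in the frame of box2 between -0.026 and 0.026 m and z of module2 in the frame of box2 below 0.04 m) or (horizontal distance between module2 and box3 below 0.056 m and y of module2 in the frame of box3 between -0.026 and 0.026 m and z of module2 in the frame of box3 below 0.04 m) or (x of module2 in the frame of bin between -0.102 and 0.102 m and y of module2 in the frame of bin between -0.092 and 0.092 m and z of module2 in the frame of bin between -0.02 and 0.045 m)) and ((horizontal distance between module3 and box1 below 0.056 m and y of module3 in the frame of box1 between -0.026 and 0.026 m and z of module3 in the frame of box1 below 0.04 m) or (horizontal distance between module3 and box2 below 0.056 m and y of module3 in the frame of box2 between -0.026 and 0.026 m and z of module3 in the frame of box2 below 0.04 m) or (horizontal distance between module3 and box3 below 0.056 m and y of module3 in the frame of box3 between -0.026 and 0.026 m and z of module3 in the frame of box3 below 0.04 m) or (x of module3 in the frame of bin between -0.102 and 0.102 m and y of module3 in the frame of bin between -0.092 and 0.092 m and z of module3 in the frame of bin between -0.02 and 0.045 m)) and ((horizontal distance between module4 and box1 below 0.056 m and y of module4 in the frame of box1 between -0.026 and 0.026 m and z of module4 in the frame of box1 below 0.04 m) or (horizontal distance between module4 and box2 below 0.056 m and y of module4 in the frame of box2 between -0.026 and 0.026 m and z of module4 in the frame of box2 below 0.04 m) or (horizontal distance between module4 and box3 below 0.056 m and y of module4 in the frame of box3 between -0.026 and 0.026 m and z of module4 in the frame of box3 below 0.04 m) or (x of module4 in the frame of bin between -0.102 and 0.102 m and y of module4 in the frame of bin between -0.092 and 0.092 m and z of module4 in the frame of bin between -0.02 and 0.045 m))); the robot touches nothing.
It fails at once if a lid in the rack was shifted more than 12 mm while the lid above it was still on it or being slid off ((horizontal distance between lid1 and rack below 0.12 m and z of lid1 in the frame of rack above 0.057 m and distance of lid2 from where it was at the start of the episode above 0.012 m) or (horizontal distance between lid2 and rack below 0.12 m and z of lid2 in the frame of rack above 0.047 m and distance of lid3 from where it was at the start of the episode above 0.012 m) or (horizontal distance between lid3 and rack below 0.12 m and z of lid3 in the frame of rack above 0.037 m and distance of lid4 from where it was at the start of the episode above 0.012 m)).
It fails at once if a lid was lifted up out of the rack instead of being slid out of its end ((horizontal distance between lid1 and rack below 0.03 m and z of lid1 in the frame of rack above 0.08 m) or (horizontal distance between lid2 and rack below 0.03 m and z of lid2 in the frame of rack above 0.07 m) or (horizontal distance between lid3 and rack below 0.03 m and z of lid3 in the frame of rack above 0.06 m) or (horizontal distance between lid4 and rack below 0.03 m and z of lid4 in the frame of rack above 0.05 m)).
It fails at once if the flux bottle, the jar, the screwdriver or the wire reel was moved more than 40 mm or knocked over (distance of any of flux, pot, driver, wire from where it was at the start of the episode above 0.04 m or angle between any of flux, pot's own z axis and vertical above 0.6 rad).
Of box1, box2, box3 only 2 to 3 are there at a start; the rules pass over those that are not, and their reading is None.
At some moment in a run one of box1, box2, box3 may be knocked a few centimetres aside while the robot is not near it.
Once in a run the grip may slacken for a moment while it holds something.
It also fails if it takes over 210 s, if anything falls off the work surface, if the arm or the gripper's body presses on something with over 40 N, if the wrist force passes 120 N, or if a joint passes its speed limit or range.

ROBOT

A 6-joint arm with a two-finger parallel gripper is mounted at the origin on the work surface. World frame = base frame: x ahead of the robot, y to its left, z up, the work surface at z = 0. Lengths are in m, angles in rad, forces in N, time in s.
With the tool pointing down it reaches from about 0.325 to 0.9 m from the base axis. Payload 6.1 kg.
Tool frame: the origin (TCP) lies midway between the tips of the shut fingers; the grasp point (between the pads) lies 19 mm behind it (ctrl.tcp_to_grasp is the distance from the TCP to the grasp point, in m); z points along the fingers, y is the direction in which the jaws open and shut (so a half turn about z gives the same grasp; the last joint's range is limited). The gripper opens to 87 mm and grips with 3 to 60 N. Pads are 19 mm wide; open, the fingers measure 117 mm over their backs; the gripper's body (75 mm by 190 mm) begins 51 mm behind the grasp point.
Start: joints at [1.006, 0.22, 1.526, -0, 1.395, -0.126], TCP at [0.266, 0.566, 0.223] pointing down, gripper open.
Joint ranges: [-2.98, 2.98], [-0.91, 2.08], [0.09, 2.57], [-1.24, 4.39], [0.2, 2.65], [-2.68, 2.68]. Speed limits (rad/s): [2.57, 2.57, 3.01, 3.14, 3.14, 3.14].

INTERFACE

Orientations are given as a unit quaternion [x, y, z, w].
In Python, from bench import ctrl gives the robot as it stands.
- The arm moves only by the shell command python3 -m inch 'ROWS' [FORCE]. ROWS is JSON, a list that holds one entry, the list of rows, each a list of 7 numbers: the shift along the tool's x, y, z in cm, then the turn, a rotation vector about the tool's x, y, z in degrees, then the finger opening in cm, from 0 to 8.7. In form: [[[x, y, z, rx, ry, rz, gripper], ...]]. A call has 1 to 8 rows; each row shifts and turns the commanded pose from where the row before left it, along the tool's axes as they then stand; what a row does not reach is not made up. A row lasts 1/8 s, in which the tool goes at most 62.5 mm and 10.7 degrees, less where a joint would pass 70% of its speed; a pose out of reach is approached as far as the arm can. A call with a gripper value outside its range is refused whole. The fingers move at their own pace and stop on an object; FORCE is the grip in N (left out, the last holds). Time passes only in rows, so rows that do not move let the fingers close. It gives the time, the measured TCP pose, the force and the opening at its end, in the units of the state.
- ctrl.get_obs(): the state, without advancing time (a new reading comes with each control period).
- ctrl.read_camera(name): name is "scene" or "side" or "wrist"; returns a dict with "img" (420x560x3 uint8, blue, green, red), "K" (3x3 intrinsics, pixels), "k1" (the pictures are not rectified: a ray, as slopes to the right and down, at radius r is drawn at 1 + k1 r^2 times it, then the intrinsics apply), "xyz" and "orientation" of the camera in the world. Camera axes: x right, y up, looking along -z (the intrinsics and any distortion apply to the point x, -y, -z); pixel columns grow to the right and rows downward; lengths in m; the calibration is good to about 2 mm. A picture is of the moment at which its call begins. There is no depth.
- ctrl.hand_in(): hands the job in, once; it reports no verdict.
The state is a dict: "time_s": time; "joint_positions": joint angles; "dq": joint speeds; "joint_torque": joint torques, N m; "tool_pos": TCP position; "eef_rot": TCP orientation; "wrist_force": force on the tool from outside, world axes, zero at the start; "moment": the same for the moment, N m; "grip_width": opening from 0.0 (shut) to 1.0 (fully open).
Only numpy, scipy, OpenCV 4.12 (cv2) and the standard library are available. Lean on these libraries where they do the work, as an engineer would, in place of code of your own. Each camera call takes 0.05 s, during which the arm holds its last target. There are 200 camera calls.

## Working session

There is one attempt and no reset: what is moved stays moved. The work goes in short steps, Python scripts to look and compute and a shell command to move; the robot and the scene stay as the last step left them, time stands still between calls to the robot, and variables do not carry over. Pictures are saved under pics/ and viewed, about 12 in all and at most 16, crops included, and the job is handed in when it is done.

```bash
ls; mkdir -p pics
cat > h.py <<'E'
import numpy as np, cv2
from bench import ctrl
from scipy.spatial.transform import Rotation as R
def cam(n):
    return ctrl.read_camera(n)
def rays(c,px):
    K=np.array(c["K"]);px=np.atleast_2d(np.asarray(px,float))
    u=cv2.undistortPoints(px.reshape(-1,1,2),K,np.array([c["k1"],0,0,0,0.])).reshape(-1,2)
    d=np.c_[u[:,0],-u[:,1],-np.ones(len(u))]
    return np.array(c["xyz"]),R.from_quat(c["orientation"]).apply(d)
def onz(c,px,z):
    o,d=rays(c,px); t=(z-o[2])/d[:,2]; return o+d*t[:,None]
def proj(c,P):
    P=np.atleast_2d(P); q=R.from_quat(c["orientation"]).inv().apply(P-np.array(c["xyz"]))
    s=np.c_[q[:,0]/-q[:,2],-q[:,1]/-q[:,2]]; r2=(s**2).sum(1)[:,None]
    s=s*(1+c["k1"]*r2); K=np.array(c["K"]); return s*[K[0,0],K[1,1]]+K[:2,2]
def obs():
    o=ctrl.get_obs(); return o
E
python3 - <<'E'
from h import *
for n in ["scene","side","wrist"]:
    c=cam(n); cv2.imwrite(f"pics/{n}0.png",c["img"]); print(n,np.round(c["K"],1).tolist(),c["k1"],np.round(c["xyz"],3),np.round(c["orientation"],3))
print(obs())
E
```

```text
pics
scene [[397.9, 0.0, 285.9], [0.0, 397.9, 219.1], [0.0, 0.0, 1.0]] -0.07797354998844053 [1.179 0.584 0.931] [0.164 0.346 0.844 0.376]
side [[534.7, 0.0, 279.1], [0.0, 534.7, 209.2], [0.0, 0.0, 1.0]] 0.0467711947781275 [ 0.021 -1.038  0.79 ] [ 0.476 -0.104 -0.187  0.853]
wrist [[337.1, 0.0, 280.9], [0.0, 337.1, 208.9], [0.0, 0.0, 1.0]] 0.02770517135394502 [0.193 0.599 0.384] [-0.125 -0.079  0.531  0.835]
{'time_s': 0.15, 'joint_positions': array([ 1.00588555e+00,  2.21053911e-01,  1.52736492e+00, -1.15581426e-05,
        1.39469206e+00, -1.26117006e-01]), 'dq': array([-2.83564021e-05, -3.08390954e-03, -2.28279319e-03, -5.73501991e-04,
        2.28323565e-04,  1.09581870e-03]), 'joint_torque': array([ 2.06619086e-03, -4.95192683e+01, -3.87880540e+01,  7.01916078e-02,
        5.30738791e-02, -1.05248321e-04]), 'tool_pos': array([0.26528537, 0.56537063, 0.22167422]), 'eef_rot': array([ 2.17639951e-01,  9.76028829e-01, -7.16183378e-04, -2.51746046e-04]), 'wrist_force': array([-0.56453983, -0.06541753, -0.26083103]), 'moment': array([ 0.04612756, -0.014243  ,  0.03988687]), 'grip_width': 0.9948369210450412}
```

View pics/scene0.png

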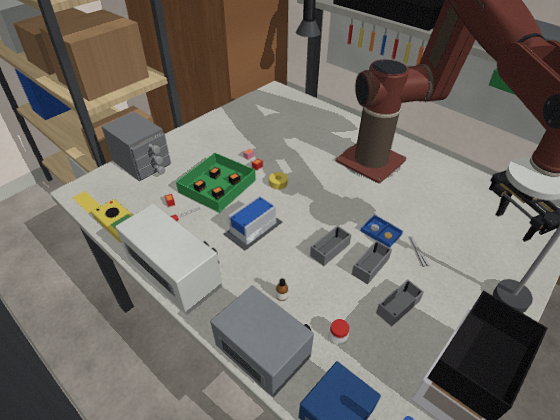

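View pics/side0.png

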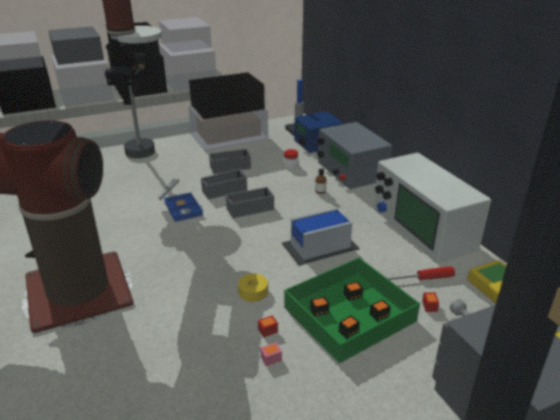

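Scene view: three grey boxes at (330,244), (371,261), (400,300). The rack is at (253,218), the bin at (215,180) with four modules, and the reel at (278,181). The bottle is at (282,290), the jar at (340,328), and the screwdriver near (185,215). Red and pink look-alikes stand outside the bin. The side view agrees with this.

Run:
```python
from h import *
c=cam("scene")
pts=dict(binTL=((178,181),.05),binTop=((214,155),.05),binR=((255,176),.05),binB=((218,203),.05),
 m1=((214,172),.03),m2=((200,185),.03),m3=((218,190),.03),m4=((234,178),.03),
 box1=((331,242),.046),box2=((372,258),.046),box3=((400,298),.046),flux=((282,298),0),pot=((340,327),.05),wire=((278,180),.028),
 lidA=((231,215),.075),lidB=((263,199),.075),lidC=((276,208),.075),lidD=((244,225),.075))
for k,(p,z) in pts.items(): print(k,np.round(onz(c,p,z)[0],3))
s=cam("side"); print("side")
pts=dict(b1=((250,202),.046),b2=((224,184),.046),b3=((230,160),.046),lidTop=((322,226),.075),m1=((320,304),.03),m2=((353,289),.03),m3=((380,307),.03),m4=((348,324),.03),drv=((436,272),.01),flux=((321,190),0),pot=((291,153),.05))
for k,(p,z) in pts.items(): print(k,np.round(onz(s,p,z)[0],3))
cv2.imwrite("pics/sceneX.png",cv2.resize(c["img"][130:330,150:440],None,fx=2.7,fy=2.7,interpolation=cv2.INTER_CUBIC))
```

```text
binTL [ 0.624 -0.39   0.05 ]
binTop [ 0.439 -0.413  0.05 ]
binR [ 0.424 -0.212  0.05 ]
binB [ 0.605 -0.203  0.05 ]
m1 [ 0.491 -0.356  0.03 ]
m2 [ 0.572 -0.337  0.03 ]
m3 [ 0.547 -0.27   0.03 ]
m4 [ 0.465 -0.278  0.03 ]
box1 [0.488 0.17  0.046]
box2 [0.458 0.296 0.046]
box3 [0.524 0.428 0.046]
flux [0.711 0.174 0.   ]
pot [0.703 0.36  0.05 ]
wire [ 0.365 -0.156  0.028]
lidA [ 0.63  -0.11   0.075]
lidB [ 0.511 -0.089  0.075]
lidC [ 0.513 -0.03   0.075]
lidD [ 0.633 -0.05   0.075]
side
b1 [0.469 0.125 0.046]
b2 [0.439 0.25  0.046]
b3 [0.508 0.387 0.046]
lidTop [ 0.568 -0.098  0.075]
m1 [ 0.456 -0.298  0.03 ]
m2 [ 0.544 -0.286  0.03 ]
m3 [ 0.565 -0.358  0.03 ]
m4 [ 0.479 -0.374  0.03 ]
drv [ 0.765 -0.294  0.01 ]
flux [0.716 0.173 0.   ]
pot [0.699 0.346 0.05 ]
```

View pics/sceneX.png

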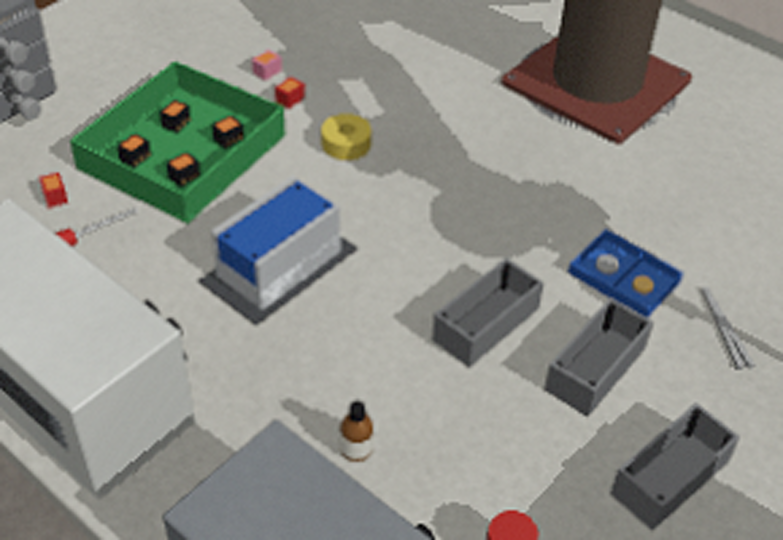

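```bash
cat >> h.py <<'E'
def to(p,ang=None):
    "print tool-axis shift (cm) to world p, and rz (deg) to get tool x to world angle ang"
    o=obs(); r=R.from_quat(o["eef_rot"]); d=r.inv().apply(np.array(p)-o["tool_pos"])*100
    x=r.apply([1,0,0]); a=np.degrees(np.arctan2(x[1],x[0]))
    print("tcp",np.round(o["tool_pos"],4),"ang",round(a,2),"tilt",np.round(r.apply([0,0,1]),3),"grip",round(o["grip_width"]*8.7,2),"t",round(o["time_s"],1),"| shift cm",np.round(d,2), "" if ang is None else "rz %.2f"%-((ang-a+180)%360-180))
E
python3 -m inch '[[[0,0,-1.2,0,0,9.26,6],[0,0,-1.2,0,0,9.26,6],[0,0,-1.2,0,0,9.26,6],[0,0,-1.2,0,0,9.26,6],[0,0,-1.2,0,0,9.26,6],[0,0,-1.2,0,0,9.26,6],[0,0,-1.2,0,0,9.26,6],[0,0,0,0,0,0,6]]]' 20
python3 -c "
from h import *
to([.46,.26,.30],90)"
```

```text
time_s: 1.25
tool_pos: [0.2658, 0.5662, 0.3076]
eef_rot: [0.706, 0.708, 0.001, -0.0]
wrist_force: [0.0, -0.0, 0.2]
grip_width: 0.693
tcp [0.2658 0.5662 0.3076] ang 90.12 tilt [ 0.001  0.002 -1.   ] grip 6.03 t 1.2 | shift cm [-30.67  19.35   0.73] rz 0.12
```

```bash
python3 -m inch '[[[-5.1,3.2,0,0,0,0,6],[-5.1,3.2,0,0,0,0,6],[-5.1,3.2,0,0,0,0,6],[-5.1,3.2,0,0,0,0,6],[-5.1,3.2,0,0,0,0,6],[-5.1,3.2,0,0,0,0,6],[0,0,0,0,0,0,6],[0,0,0,0,0,0,6]]]'
python3 -c "
from h import *
c=cam('wrist'); cv2.imwrite('pics/w1.png',c['img']); np.save('w1.npy',c,allow_pickle=True)
to([.46,.26,.30],90); print(c['xyz'])"
```

```text
time_s: 2.25
tool_pos: [0.4574, 0.26, 0.3059]
eef_rot: [0.706, 0.708, -0.0, -0.0]
wrist_force: [0.9, 0.4, 0.3]
grip_width: 0.691
tcp [0.4571 0.2606 0.3061] ang 90.16 tilt [-0.001  0.    -1.   ] grip 6.02 t 2.3 | shift cm [-0.06  0.29  0.61] rz 0.16
[0.45773803 0.3401119  0.46858221]
```

View pics/w1.png

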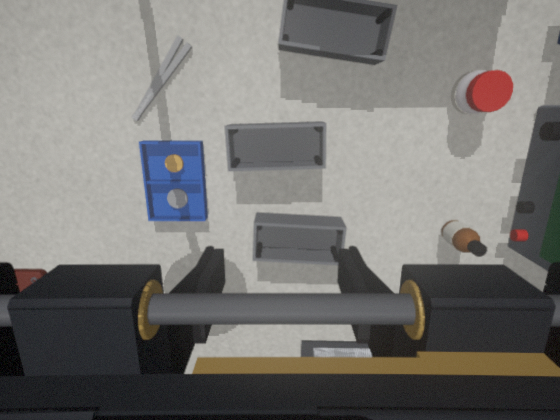

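The wrist view shows box3 at (338,28), box2 at (276,146) and box1 at (299,237). All three have their long side near image-right, which is world +x. The jar is at (485,92) and the bottle at (465,240).

```bash
cat >> h.py <<'E'
def boxes(c,thr=105,verbose=False):
    "grey-dark blobs seen by the wrist camera, rim rectangle at z=.046"
    im=c["img"].astype(int); g=im.mean(2); m=((g<thr)&(np.ptp(im,axis=2)<18)).astype(np.uint8)*255
    m=cv2.morphologyEx(m,cv2.MORPH_OPEN,np.ones((3,3)))
    out=[]
    for k in cv2.findContours(m,cv2.RETR_EXTERNAL,cv2.CHAIN_APPROX_NONE)[0]:
        if not 1500<cv2.contourArea(k)<9000: continue
        P=onz(c,k.reshape(-1,2)+0.0,.046)[:,:2]
        (cx,cy),(w,h),a=cv2.minAreaRect((P*1000).astype(np.float32))
        if w<h: w,h,a=h,w,a+90
        a=(a+90)%180-90
        u,v=k.reshape(-1,2).mean(0)
        print("blob px %d %d c %.1f %.1f size %.1f x %.1f ang %.1f"%(u,v,cx,cy,w,h,a))
    return m
E
python3 -c "
from h import *
c=np.load('w1.npy',allow_pickle=True).item(); im=c['img']
print(im[100:182:2,285].mean(1).astype(int)); print(im[0:80:2,340].mean(1).astype(int)); print(im[205:270:2,320].mean(1).astype(int))
for t in (95,105,115,125): print(t); boxes(c,t)
"
```

```text
[177 183 179 178 177 174 171 173 174 177 176 140 121 124 107 103 100 101
 100 102 102 101 100  98  99  96  97 100  95  98  97  96 103 113 123 135
 138 140 143 138 140]
[ 57  56  57  57  57  60  88  91  90  93  88  92  94  91  91  95  91  92
  94  96  96  93  90  89  95  94  93  65  65  64 117 133 133 132 134 133
 135 134 134 137]
[179 174 176 176 174 147 104 103  99  98 105 118 104  96  98  99  95  96
  96  94  96  92  82  97  98 100  98  97 104 121 133 136 138]
95
blob px 284 284 c 456.6 125.7 size 374.2 x 110.0 ang 0.6
blob px 344 20 c 520.7 427.5 size 118.7 x 51.6 ang -8.1
105
blob px 272 145 c 450.8 291.2 size 115.9 x 47.9 ang 1.5
blob px 334 34 c 519.2 422.7 size 122.0 x 62.3 ang -8.2
115
blob px 275 146 c 451.1 290.5 size 117.4 x 48.4 ang 2.1
blob px 334 33 c 519.4 422.4 size 122.8 x 63.0 ang -7.9
125
blob px 275 147 c 450.7 290.1 size 118.4 x 51.7 ang 2.0
blob px 336 28 c 519.3 423.5 size 124.2 x 65.7 ang -8.2
```

```bash
python3 -m inch '[[[-6,0.6,0,0,0,0,6],[-6,0.6,0,0,0,0,6],[-6,0.6,0,0,0,0,6],[-6,0.6,0,0,0,0,6],[-6,0.6,0,0,0,0,6],[-6,0.6,0,0,0,0,6],[-6,0.6,0,0,0,0,6],[-6,0.6,0,0,0,0,6]]]'
python3 -m inch '[[[-5.3,0.5,0,0,0,0,6],[-5.3,0.5,0,0,0,0,6],[-5.3,0.5,0,0,0,0,6],[0,0,0,0,0,0,6],[0,0,0,0,0,0,6]]]'
python3 -c "
from h import *
c=cam('wrist'); cv2.imwrite('pics/w2.png',c['img']); np.save('w2.npy',c,allow_pickle=True)
to([.52,-.38,.30],90)
im=c['img'].astype(int); b,g,r=im[...,0],im[...,1],im[...,2]
m=((r>150)&(g>60)&(g<150)&(b<90)).astype(np.uint8)*255
for k in cv2.findContours(m,cv2.RETR_EXTERNAL,cv2.CHAIN_APPROX_NONE)[0]:
    if cv2.contourArea(k)<40: continue
    P=onz(c,k.reshape(-1,2),.03)[:,:2]; q=cv2.minAreaRect((P*1000).astype(np.float32)); print(k.reshape(-1,2).mean(0).astype(int),np.round(q[0],1),np.round(q[1],1),round(q[2],1), im[tuple(k.reshape(-1,2).mean(0).astype(int)[::-1])])
w=cam('scene'); print(onz(w,[(216,100)],.0))
"
```

```text
time_s: 3.3
tool_pos: [0.5069, -0.22, 0.3065]
eef_rot: [0.705, 0.709, 0.0, 0.0]
wrist_force: [0.2, 0.3, 0.5]
grip_width: 0.691
time_s: 3.92
tool_pos: [0.522, -0.3773, 0.3059]
eef_rot: [0.706, 0.708, 0.0, -0.001]
wrist_force: [-0.7, 0.3, 0.6]
grip_width: 0.687
tcp [ 0.522  -0.377   0.3064] ang 90.2 tilt [-0.     0.001 -1.   ] grip 6.01 t 4.0 | shift cm [-0.3  -0.21  0.64] rz 0.20
[507 252] [ 839.9 -493.2] [10.4 11.1] 55.2 [ 53  70 174]
[250 164] [ 482.7 -370.7] [24.  18.3] 12.8 [ 66 133 206]
[119 161] [ 312.8 -367.6] [21.1 14.3] 0.4 [ 87 140 210]
[402 167] [ 681.6 -374.2] [32.  25.3] 65.2 [ 83 135 206]
[315 153] [ 567.1 -355.4] [24.5 18.2] 2.4 [ 65 134 205]
[526 158] [ 846.1 -374.5] [70. 54.] 86.8 [ 85 130  90]
[228 101] [ 457.  -292.8] [17.7 24.4] 83.5 [ 65 133 205]
[131 104] [ 337.7 -296.5] [33.  23.5] 0.6 [ 85 138 208]
[468 105] [ 754.2 -296.5] [16.4 83.6] 75.3 [ 67  73 180]
[302  90] [ 548.  -279.4] [24.5 17.2] 0.1 [ 65 132 205]
[[ 0.09786151 -0.80073835  0.        ]]
```

View pics/w2.png

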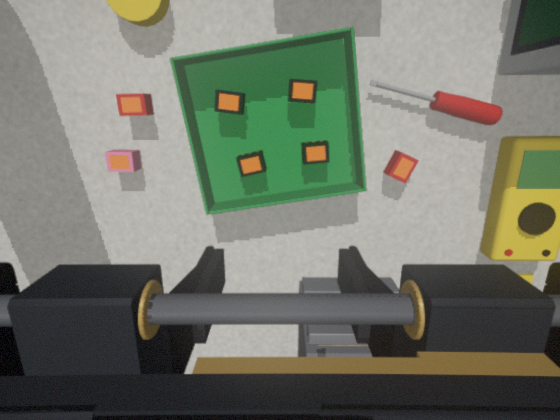

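The bin view shows modules at px (250,164), (315,153), (228,101) and (302,90). The red and pink look-alikes sit outside at (131,104), (119,161) and (402,167). The world positions and label sizes (24 x 18 mm) fit four modules on the bin floor. I'll pick the one at (0.548, -0.279).

```bash
python3 -m inch '[[[4.9,1.3,3,0,0,0,5],[4.9,1.3,3,0,0,0,5],[0,0,5,0,0,0,5],[0,0,5,0,0,0,5],[0,0,5,0,0,0,5],[0,0,4,0,0,0,5],[0,0,0,0,0,0,5],[0,0,0,0,0,0,5]]]' 20
python3 -c "
from h import *
to([.548,-.2794,.009],90)"
```

```text
time_s: 5.03
tool_pos: [0.5485, -0.2809, 0.0588]
eef_rot: [0.706, 0.708, 0.0, 0.001]
wrist_force: [0.0, -0.2, 0.6]
grip_width: 0.576
tcp [ 0.5485 -0.2809  0.0588] ang 90.11 tilt [ 0.002 -0.002 -1.   ] grip 5.01 t 5.0 | shift cm [ 0.16 -0.06  4.98] rz 0.11
```

```bash
python3 -m inch '[[[0.2,0,2.5,0,0,0,5],[0,0,1.5,0,0,0,5],[0,0,0.9,0,0,0,5],[0,0,0,0,0,0,0],[0,0,0,0,0,0,0],[0,0,0,0,0,0,0],[0,0,0,0,0,0,0],[0,0,0,0,0,0,0]]]' 25
python3 -m inch '[[[0,0,-1,0,0,0,0],[0,0,-3,0,0,0,0],[0,0,-5,0,0,0,0],[0,0,-5,0,0,0,0],[0,0,0,0,0,0,0],[0,0,0,0,0,0,0]]]'
```

```text
time_s: 6.02
tool_pos: [0.5477, -0.2795, 0.0084]
eef_rot: [0.707, 0.707, 0.0, 0.001]
wrist_force: [-0.4, 0.9, 4.3]
grip_width: 0.396
time_s: 6.78
tool_pos: [0.5467, -0.2788, 0.1473]
eef_rot: [0.707, 0.707, -0.0, -0.0]
wrist_force: [-0.9, 0.7, -0.7]
grip_width: 0.398
```

```bash
python3 -c "
from h import *
c=np.load('w1.npy',allow_pickle=True).item()
P=onz(c,[(254,214),(344,216),(344,262),(254,262)],.046); print(np.round(P,3),P.mean(0))
to([.485,.09,.20],90)"
```

```text
[[0.422 0.204 0.046]
 [0.541 0.201 0.046]
 [0.545 0.135 0.046]
 [0.421 0.134 0.046]] [0.48224501 0.16844297 0.046     ]
tcp [ 0.5467 -0.2788  0.1473] ang 90.04 tilt [-0.  0. -1.] grip 3.47 t 6.8 | shift cm [36.88 -6.15 -5.25] rz 0.04
```

```bash
python3 -m inch '[[[3,-1,-5,0,0,0,0],[5.6,-1,-5,0,0,0,0],[5.6,-1,0,0,0,0,0],[5.6,-1,0,0,0,0,0],[5.6,-1,0,0,0,0,0],[5.6,-1,0,0,0,0,0],[5.6,0,0,0,0,0,0],[0,0,0,0,0,0,0]]]'
python3 -c "
from h import *
c=cam('wrist'); cv2.imwrite('pics/w3.png',c['img']); np.save('w3.npy',c,allow_pickle=True)
to([.482,.168,.06],90)
for t in (105,115,125): print(t); boxes(c,t)"
```

```text
time_s: 7.78
tool_pos: [0.4869, 0.0806, 0.2367]
eef_rot: [0.705, 0.709, -0.001, -0.002]
wrist_force: [-0.2, 0.3, -0.6]
grip_width: 0.397
tcp [0.4872 0.0787 0.2368] ang 90.27 tilt [-0.004 -0.    -1.   ] grip 3.45 t 7.8 | shift cm [ 8.94 -0.42 17.68] rz 0.27
105
115
blob px 275 103 c 481.5 161.5 size 116.4 x 48.0 ang -2.9
125
blob px 276 103 c 481.7 161.4 size 116.7 x 49.6 ang -3.0
```

View pics/w3.png

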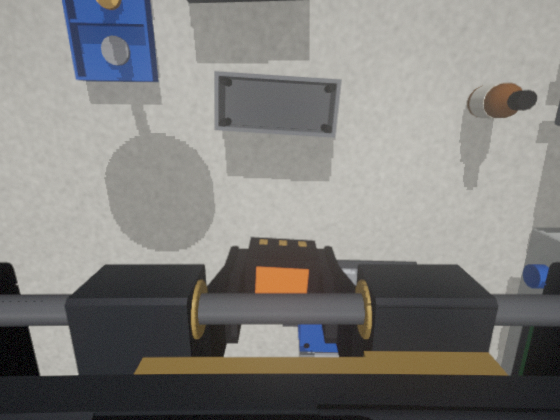

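Box1 is at px (275,103): centre (0.4816, 0.1615), yaw -3°, interior 116 x 48 mm as specified. The module is held.

```bash
python3 -m inch '[[[4.1,-0.3,3,0,0,0,0],[4.15,-0.3,5,0,0,3,0],[0,0,4,0,0,0,0],[0,0,3,0,0,0,0],[0,0,0,0,0,0,0],[0,0,0,0,0,0,0]]]'
python3 -c "
from h import *
to([.4816,.1615,.0105],87)"
```

```text
time_s: 8.57
tool_pos: [0.4833, 0.1571, 0.0914]
eef_rot: [0.726, 0.688, 0.0, 0.0]
wrist_force: [-0.1, 0.7, -0.3]
grip_width: 0.395
tcp [0.4833 0.1571 0.0914] ang 86.96 tilt [ 0. -0. -1.] grip 3.44 t 8.6 | shift cm [ 0.43 -0.2   8.09] rz -0.04
```

```bash
python3 -m inch '[[[0.4,-0.2,3,0,0,0,0],[0,0,3,0,0,0,0],[0,0,1.4,0,0,0,0],[0,0,0.7,0,0,0,0],[0,0,0,0,0,0,0],[0,0,0,0,0,0,5],[0,0,0,0,0,0,5],[0,0,0,0,0,0,5]]]'
python3 -m inch '[[[0,0,-3,0,0,0,5],[0,0,-5,0,0,-3,5],[0,0,-5,0,0,0,5],[0,0,-5,0,0,0,5],[-6,0.6,0,0,0,0,5],[-6,0.6,0,0,0,0,5],[-6,0.6,0,0,0,0,5],[-6,0.6,0,0,0,0,5]]]'
python3 -c "
from h import *
to([.567,-.355,.06],92.4)"
```

```text
time_s: 9.57
tool_pos: [0.4813, 0.1622, 0.0103]
eef_rot: [0.725, 0.689, 0.0, 0.0]
wrist_force: [0.8, 0.3, -0.1]
grip_width: 0.56
time_s: 10.58
tool_pos: [0.5051, -0.0797, 0.1902]
eef_rot: [0.707, 0.707, 0.0, 0.0]
wrist_force: [0.8, -1.1, -0.1]
grip_width: 0.572
tcp [ 0.5051 -0.0797  0.1902] ang 90.06 tilt [ 0.001 -0.    -1.   ] grip 4.98 t 10.6 | shift cm [-27.54   6.15  13.03] rz -2.34
```

```bash
python3 -m inch '[[[-5.5,1.2,0,0,0,-2.4,5],[-5.5,1.2,0,0,0,0,5],[-5.5,1.2,0,0,0,0,5],[-5.5,1.2,0,0,0,0,5],[-5.2,1.2,4,0,0,0,5],[0,0,5,0,0,0,5],[0,0,4,0,0,0,5],[0,0,0,0,0,0,5]]]'
python3 -c "
from h import *
to([.567,-.3554,.0085],92.4)"
```

```text
time_s: 11.58
tool_pos: [0.5704, -0.3423, 0.0577]
eef_rot: [0.692, 0.722, -0.0, -0.004]
wrist_force: [-0.7, 0.6, -0.7]
grip_width: 0.573
tcp [ 0.5704 -0.3423  0.0577] ang 92.42 tilt [-0.007  0.005 -1.   ] grip 4.98 t 11.6 | shift cm [-1.32 -0.36  4.91] rz 0.02
```

```bash
python3 -m inch '[[[-1.2,-0.3,0,0,0,0,5],[0,0,2.5,0,0,0,5],[0,0,1.5,0,0,0,5],[0,0,0.9,0,0,0,5],[0,0,0,0,0,0,5]]]'
python3 -c "
from h import *
to([.567,-.3554,.0085],92.4)"
python3 -m inch '[[[0,0,0,0,0,0,0],[0,0,0,0,0,0,0],[0,0,0,0,0,0,0],[0,0,0,0,0,0,0],[0,0,0,0,0,0,0]]]' 25
python3 -m inch '[[[0,0,-3,0,0,0,0],[0,0,-5,0,0,0,0],[0,0,-5,0,0,0,0],[0,0,-5,0,0,0,0],[0,0,-2,0,0,2.4,0],[6,-1,0,0,0,0,0],[6,-1,0,0,0,0,0],[6,-1,0,0,0,0,0]]]'
```

```text
time_s: 12.2
tool_pos: [0.5708, -0.3564, 0.0132]
eef_rot: [0.692, 0.722, -0.0, -0.0]
wrist_force: [-0.5, -0.2, 0.1]
grip_width: 0.575
tcp [ 0.5708 -0.3564  0.0132] ang 92.45 tilt [-0.  0. -1.] grip 5.01 t 12.2 | shift cm [ 0.12 -0.37  0.47] rz 0.05
time_s: 12.82
tool_pos: [0.5712, -0.3568, 0.014]
eef_rot: [0.692, 0.722, 0.0, 0.0]
wrist_force: [-0.9, 0.8, 5.2]
grip_width: 0.393
time_s: 13.82
tool_pos: [0.5401, -0.1748, 0.2127]
eef_rot: [0.707, 0.707, 0.0, -0.0]
wrist_force: [0.0, 0.8, -0.7]
grip_width: 0.385
```

```bash
python3 -m inch '[[[6,-1.4,-0.4,0,0,0,0],[6,-1.4,-0.4,0,0,0,0],[6,-1.4,-0.4,0,0,0,0],[6,-1.4,-0.4,0,0,0,0],[6,-1.4,-0.4,0,0,0,0],[6,-1.4,-0.4,0,0,0,0],[2.4,-0.5,0,0,0,0,0],[0,0,0,0,0,0,0]]]'
python3 -c "
from h import *
c=cam('wrist'); cv2.imwrite('pics/w4.png',c['img']); np.save('w4.npy',c,allow_pickle=True)
for t in (100,108,115,125): print(t); boxes(c,t)
to([.451,.29,.09],92)"
```

```text
time_s: 14.82
tool_pos: [0.4507, 0.209, 0.2369]
eef_rot: [0.706, 0.709, -0.0, -0.0]
wrist_force: [0.5, -0.6, -0.7]
grip_width: 0.387
100
blob px 247 267 c 406.2 113.8 size 103.9 x 85.6 ang 82.0
108
115
blob px 281 102 c 451.0 290.9 size 116.3 x 47.8 ang 1.3
125
blob px 281 102 c 451.1 290.7 size 117.0 x 48.3 ang 1.8
tcp [0.4511 0.2078 0.2368] ang 90.16 tilt [-0.    -0.001 -1.   ] grip 3.39 t 14.9 | shift cm [ 8.23  0.02 14.68] rz -1.84
```

```bash
python3 -m inch '[[[4.1,0,3,0,0,-1.6,0],[4.15,0,5,0,0,0,0],[0,0,4,0,0,0,0],[0,0,2.6,0,0,0,0],[0,0,0,0,0,0,0],[0,0,0,0,0,0,0]]]'
python3 -c "
from h import *
to([.451,.2908,.0165],91.6)"
```

```text
time_s: 15.62
tool_pos: [0.4516, 0.2877, 0.0943]
eef_rot: [0.697, 0.717, 0.001, 0.0]
wrist_force: [0.2, -0.1, -0.5]
grip_width: 0.388
tcp [0.4516 0.2877 0.0943] ang 91.56 tilt [ 0.001  0.    -1.   ] grip 3.37 t 15.6 | shift cm [ 0.3  -0.06  7.78] rz -0.04
```

```bash
python3 -m inch '[[[0.3,0,3,0,0,0,0],[0,0,3,0,0,0,0],[0,0,1.2,0,0,0,0],[0,0,0.6,0,0,0,0],[0,0,0,0,0,0,0],[0,0,0,0,0,0,5],[0,0,0,0,0,0,5],[0,0,0,0,0,0,5]]]'
python3 -m inch '[[[0,0,-3,0,0,0,5],[0,0,-5,0,0,1.6,5],[0,0,-5,0,0,0,5],[0,0,-5,0,0,0,5],[-6,0.3,0,0,0,0,5],[-6,0.3,0,0,0,0,5],[-6,0.3,0,0,0,0,5],[-6,0.3,0,0,0,0,5]]]'
python3 -m inch '[[[-6,0.3,0,0,0,-4,5],[-6,0.3,0,0,0,-4,5],[-6,0.3,0,0,0,-4.8,5],[-6,0.3,0,0,0,0,5],[-6,0.3,0,0,0,0,5],[-6,0.3,0,0,0,0,5],[0,0,0,0,0,0,5],[0,0,0,0,0,0,5]]]'
python3 -c "
from h import *
to([.4827,-.3707,.06],102.8)"
```

```text
time_s: 16.62
tool_pos: [0.4506, 0.2915, 0.0157]
eef_rot: [0.697, 0.717, 0.0, 0.0]
wrist_force: [-0.5, -0.5, 0.8]
grip_width: 0.556
time_s: 17.62
tool_pos: [0.4623, 0.0496, 0.1956]
eef_rot: [0.707, 0.708, 0.0, 0.0]
wrist_force: [1.2, 0.9, 1.0]
grip_width: 0.579
time_s: 18.62
tool_pos: [0.5324, -0.3005, 0.1947]
eef_rot: [0.624, 0.782, 0.0, -0.001]
wrist_force: [0.9, -0.2, 0.5]
grip_width: 0.574
tcp [ 0.5324 -0.3005  0.1947] ang 102.8 tilt [-0.001  0.001 -1.   ] grip 5.0 t 18.6 | shift cm [-5.77 -6.39 13.46] rz 0.00
```

```bash
python3 -m inch '[[[-2.9,-3.2,4,0,0,0,5],[-2.9,-3.2,4,0,0,0,5],[0,0,4,0,0,0,5],[0,0,2,0,0,0,5],[0,0,0,0,0,0,5],[0,0,0,0,0,0,5]]]'
python3 -c "
from h import *
to([.4827,-.3707,.01],102.8)"
```

```text
time_s: 19.38
tool_pos: [0.4848, -0.3717, 0.0572]
eef_rot: [0.623, 0.782, -0.0, 0.001]
wrist_force: [0.3, -0.1, 1.1]
grip_width: 0.578
tcp [ 0.4848 -0.3717  0.0572] ang 102.92 tilt [ 0.002 -0.002 -1.   ] grip 5.03 t 19.4 | shift cm [ 0.16 -0.19  4.72] rz 0.12
```

```bash
python3 -m inch '[[[0,-0.2,2.5,0,0,0,5],[0,0,1.5,0,0,0,5],[0,0,0.7,0,0,0,5],[0,0,0,0,0,0,5],[0,0,0,0,0,0,0],[0,0,0,0,0,0,0],[0,0,0,0,0,0,0],[0,0,0,0,0,0,0]]]' 25
python3 -m inch '[[[0,0,-3,0,0,0,0],[0,0,-5,0,0,0,0],[0,0,-5,0,0,0,0],[0,0,-5,0,0,4.3,0],[0,0,-4,0,0,4.3,0],[0,0,-2,0,0,4.2,0],[6,0,0,0,0,0,0],[6,0,0,0,0,0,0]]]'
python3 -m inch '[[[6,0,0,0,0,0,0],[6,0,0,0,0,0,0],[6,0,0,0,0,0,0],[6,0,0,0,0,0,0],[6,0,0,0,0,0,0],[6,0,0,0,0,0,0],[6,0,0,0,0,0,0],[6,0,0,0,0,0,0]]]'
python3 -c "
from h import *
to([.52,.34,.237],90)"
```

```text
time_s: 20.38
tool_pos: [0.4817, -0.3724, 0.0089]
eef_rot: [0.624, 0.782, -0.0, 0.001]
wrist_force: [1.2, 0.0, 4.1]
grip_width: 0.387
time_s: 21.38
tool_pos: [0.4809, -0.2511, 0.2481]
eef_rot: [0.708, 0.707, 0.0, -0.0]
wrist_force: [0.9, -0.1, -0.4]
grip_width: 0.386
time_s: 22.38
tool_pos: [0.4805, 0.2299, 0.2482]
eef_rot: [0.707, 0.707, 0.0, 0.0]
wrist_force: [1.0, -0.3, 0.5]
grip_width: 0.389
tcp [0.4805 0.2299 0.2482] ang 90.04 tilt [ 0. -0. -1.] grip 3.38 t 22.4 | shift cm [11.01  3.96  1.11] rz 0.04
```

```bash
python3 -m inch '[[[5.5,2,0.5,0,0,0,0],[5.5,2,0.5,0,0,0,0],[0,0,0,0,0,0,0],[0,0,0,0,0,0,0]]]'
python3 -c "
from h import *
c=cam('wrist'); cv2.imwrite('pics/w5.png',c['img']); np.save('w5.npy',c,allow_pickle=True)
for t in (60,70,80,90,100,108,115,125): print(t); boxes(c,t)
to([.52,.424,.09],82)"
```

```text
time_s: 22.88
tool_pos: [0.5204, 0.3377, 0.2374]
eef_rot: [0.707, 0.708, -0.001, -0.0]
wrist_force: [-0.6, -0.6, 1.2]
grip_width: 0.39
60
70
80
90
100
blob px 318 272 c 571.4 237.1 size 89.4 x 80.7 ang 0.3
blob px 243 275 c 473.2 237.4 size 95.4 x 81.9 ang 0.1
108
blob px 280 273 c 520.8 236.8 size 191.0 x 85.7 ang 0.2
115
blob px 260 258 c 505.1 250.2 size 222.1 x 132.4 ang 1.8
blob px 271 91 c 520.2 425.7 size 118.6 x 53.9 ang -7.8
125
blob px 280 94 c 520.5 425.7 size 120.0 x 55.4 ang -8.1
tcp [0.5206 0.3372 0.2381] ang 90.02 tilt [-0.    -0.001 -1.   ] grip 3.42 t 22.9 | shift cm [ 8.69 -0.05 14.81] rz 8.02
```

View pics/w5.png

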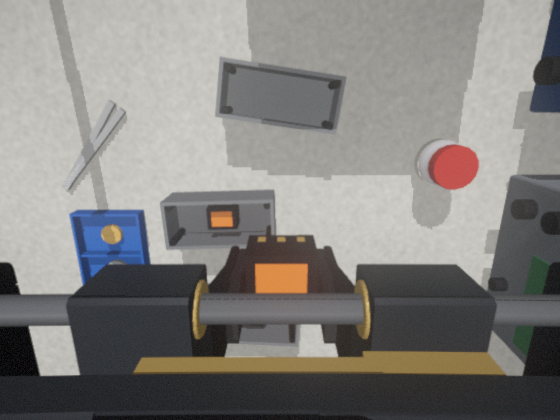

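Box3 is at px (280,94): (0.5203, 0.4257), yaw -8°. Box2 holds its module at px (222,219).

```bash
python3 -m inch '[[[4.3,0,3,0,0,4,0],[4.3,-0.3,5,0,0,4,0],[0,0,4,0,0,0,0],[0,0,2.6,0,0,0,0],[0,0,0,0,0,0,0],[0,0,0,0,0,0,0]]]'
python3 -c "
from h import *
to([.5203,.4257,.0105],82)"
```

```text
time_s: 23.68
tool_pos: [0.5221, 0.4215, 0.0972]
eef_rot: [0.755, 0.656, 0.001, 0.0]
wrist_force: [0.6, -0.2, 0.2]
grip_width: 0.391
tcp [0.5221 0.4215 0.0972] ang 81.97 tilt [ 0.003  0.002 -1.   ] grip 3.4 t 23.7 | shift cm [ 0.37 -0.26  8.67] rz -0.03
```

```bash
python3 -m inch '[[[0.4,-0.3,3,0,0,0,0],[0,0,3,0,0,0,0],[0,0,1.6,0,0,0,0],[0,0,1.1,0,0,0,0],[0,0,0,0,0,0,0],[0,0,0,0,0,0,5],[0,0,0,0,0,0,5],[0,0,0,0,0,0,5]]]'
python3 -m inch '[[[0,0,-3,0,0,0,5],[0,0,-5,0,0,-4,5],[0,0,-5,0,0,-4,5],[0,0,-5,0,0,0,5],[-6,0.5,-3,0,0,0,5],[-6,0.5,-3,0,0,0,5],[-6,0.5,0,0,0,0,5],[-6,0.5,0,0,0,0,5]]]'
python3 -m inch '[[[-6,0.5,0,0,0,0,5],[-6,0.5,0,0,0,0,3],[-6,0.5,0,0,0,0,0],[-6,0.5,0,0,0,0,0],[-6,0.5,0,0,0,0,0],[-3.5,0.5,0,0,0,0,0],[0,0,0,0,0,0,0],[0,0,0,0,0,0,0]]]'
cat >> h.py <<'E'
def lids(c,z):
    im=c["img"].astype(int); m=((im[...,0]>im[...,2]+50)&(im[...,0]>90)).astype(np.uint8)*255
    m=cv2.morphologyEx(m,cv2.MORPH_CLOSE,np.ones((5,5)))
    for k in cv2.findContours(m,cv2.RETR_EXTERNAL,cv2.CHAIN_APPROX_NONE)[0]:
        if cv2.contourArea(k)<400: continue
        P=onz(c,k.reshape(-1,2),z)[:,:2]
        (cx,cy),(w,h),a=cv2.minAreaRect((P*1000).astype(np.float32))
        if w<h: w,h,a=h,w,a+90
        print("lid px",k.reshape(-1,2).mean(0).astype(int),"c %.1f %.1f size %.1f x %.1f ang %.1f"%(cx,cy,w,h,(a+90)%180-90))
E
python3 -c "
from h import *
c=cam('wrist'); cv2.imwrite('pics/w6.png',c['img']); np.save('w6.npy',c,allow_pickle=True)
to([.68,-.07,.237],180); lids(c,.075)"
```

```text
time_s: 24.68
tool_pos: [0.5186, 0.4263, 0.0082]
eef_rot: [0.755, 0.656, 0.0, 0.0]
wrist_force: [0.2, 0.3, 0.1]
grip_width: 0.563
time_s: 25.68
tool_pos: [0.538, 0.1931, 0.2445]
eef_rot: [0.707, 0.708, 0.001, 0.001]
wrist_force: [0.1, 0.8, -0.3]
grip_width: 0.578
time_s: 26.68
tool_pos: [0.5679, -0.1397, 0.2435]
eef_rot: [0.707, 0.707, 0.0, -0.0]
wrist_force: [0.5, -0.1, 0.4]
grip_width: 0.007
tcp [ 0.568  -0.1392  0.2436] ang 90.08 tilt [-0.     0.001 -1.   ] grip 0.09 t 26.7 | shift cm [ 6.91 11.21  0.66] rz -89.92
lid px [286 124] c 574.1 -78.7 size 130.7 x 62.3 ang -1.1
```

View pics/w6.png

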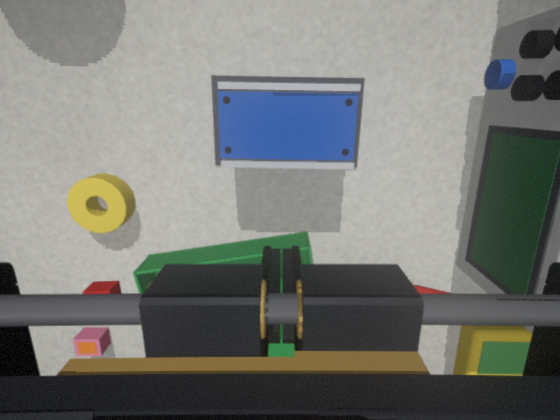

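Lid 1 is at px (286,124): (0.5741, -0.0787), 130.7 x 62.3 mm, yaw -1.1°, with its rear edge at x≈0.639. The instrument stands clear at px>490.

```bash
python3 -m inch '[[[0,0,0,0,0,-10,0],[0,0,0,0,0,-10,0],[0,0,0,0,0,-10,0],[0,0,0,0,0,-10,0],[0,0,0,0,0,-10,0],[0,0,0,0,0,-10,0],[0,0,0,0,0,-10,0],[0,0,0,0,0,-10,0]]]'
python3 -m inch '[[[0,0,0,0,0,-8.8,0],[-5,2,0,0,0,0,0],[-5,2,0,0,0,0,0],[0,0,0,0,0,0,0],[0,0,0,0,0,0,0]]]'
python3 -c "
from h import *
to([.666,-.0804,.1],178.9)"
```

```text
time_s: 27.72
tool_pos: [0.5681, -0.1385, 0.2438]
eef_rot: [0.083, 0.997, 0.0, 0.0]
wrist_force: [-0.2, -0.1, 0.2]
grip_width: 0.005
time_s: 28.35
tool_pos: [0.6685, -0.1009, 0.2432]
eef_rot: [0.009, 1.0, 0.0, -0.001]
wrist_force: [0.3, -0.1, -0.7]
grip_width: 0.002
tcp [ 0.6685 -0.1009  0.2432] ang 178.96 tilt [-0.001  0.    -1.   ] grip 0.02 t 28.4 | shift cm [ 0.27  2.04 14.32] rz 0.06
```

```bash
python3 -m inch '[[[0,2,5,0,0,0,0],[0,0,5,0,0,0,0],[0,0,5,0,0,0,0],[0,0,1.5,0,0,0,0],[0,0,0,0,0,0,0],[0,0,0,0,0,0,0],[0,0,0,0,0,0,0]]]'
python3 -c "
from h import *
to([.666,-.0804,.0685],178.9)"
```

```text
time_s: 29.22
tool_pos: [0.671, -0.0828, 0.0815]
eef_rot: [0.01, 1.0, -0.001, 0.002]
wrist_force: [-0.3, -0.1, -0.1]
grip_width: 0.004
tcp [ 0.671  -0.0828  0.0815] ang 178.83 tilt [ 0.004 -0.001 -1.   ] grip 0.03 t 29.2 | shift cm [0.51 0.23 1.29] rz -0.07
```

```bash
python3 -m inch '[[[0,0.2,1.2,0,0,0,0],[0.8,0,0,0,0,0,0],[0,0,0,0,0,0,0],[0.6,0,0,0,0,0,0],[0.4,0,0,0,0,0,0],[0,0,0,0,0,0,0]]]'
python3 -c "
from h import *
to([.6486,-.0804,.0690],178.9); print(obs()['wrist_force'])"
```

```text
time_s: 29.98
tool_pos: [0.651, -0.08, 0.0667]
eef_rot: [0.01, 1.0, 0.0, -0.0]
wrist_force: [0.3, 0.3, 0.1]
grip_width: 0.008
tcp [ 0.651  -0.08    0.0667] ang 178.83 tilt [-0.  0. -1.] grip 0.07 t 30.0 | shift cm [ 0.24 -0.05 -0.23] rz -0.07
[0.2798712  0.27248684 0.11210088]
```

```bash
python3 -m inch '[[[0,0,-0.3,0,0,0,0],[0,0,0,0,0,0,0],[0.5,0,0,0,0,0,0],[0.5,0,0,0,0,0,0],[0.5,0,0,0,0,0,0],[0.5,0,0,0,0,0,0],[0,0,0,0,0,0,0]]]'
python3 -c "
from h import *
to([.5985,-.0804,.0695],178.9); c=cam('scene'); cv2.imwrite('pics/s1.png',cv2.resize(c['img'][170:270,200:310],None,fx=5,fy=5))"
```

```text
time_s: 30.85
tool_pos: [0.6305, -0.0795, 0.0693]
eef_rot: [0.01, 1.0, 0.0, -0.001]
wrist_force: [0.0, 0.9, 0.0]
grip_width: 0.004
tcp [ 0.6305 -0.0795  0.0693] ang 178.83 tilt [-0.001  0.    -1.   ] grip 0.04 t 30.9 | shift cm [ 3.19 -0.16 -0.01] rz -0.07
```

View pics/s1.png

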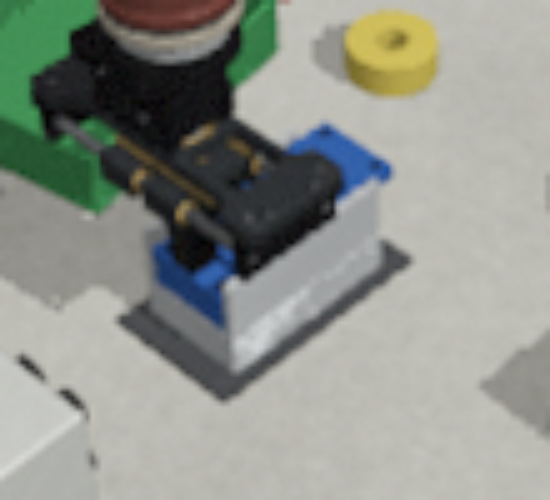

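The top lid is sliding out of the front alone; its edge protrudes at crop (385,175).

```bash
python3 -m inch '[[[0.5,0,0,0,0,0,0],[0.5,0,0,0,0,0,0],[0.5,0,0,0,0,0,0],[0.5,0,0,0,0,0,0],[0.5,0,0,0,0,0,0],[0.5,0,0,0,0,0,0],[0.2,0,0,0,0,0,0],[0,0,0,0,0,0,0]]]'
python3 -m inch '[[[-1.5,0,0,0,0,0,0],[0,0,-5,0,0,0,0],[0,0,-5,0,0,0,4],[5,0,-4,0,0,0,8.5],[5,0,0,0,0,0,8.5],[3,0,0,0,0,0,8.5],[0,0,0,0,0,0,8.5],[0,0,0,0,0,0,8.5]]]'
python3 -c "
from h import *
c=cam('scene'); lids(c,.075); c=cam('wrist'); cv2.imwrite('pics/w7.png',c['img']); lids(c,.075)
to([.484,-.0785,.051],178.9)"
```

```text
time_s: 31.9
tool_pos: [0.5991, -0.0789, 0.0696]
eef_rot: [0.01, 1.0, 0.0, -0.0]
wrist_force: [-0.6, -0.2, -0.2]
grip_width: 0.007
time_s: 32.9
tool_pos: [0.4863, -0.0767, 0.2091]
eef_rot: [0.01, 1.0, -0.0, 0.001]
wrist_force: [0.3, -0.0, 0.7]
grip_width: 0.599
lid px [343 399] c 856.6 473.7 size 131.2 x 122.8 ang -0.2
lid px [381 230] c 371.9 266.6 size 106.1 x 86.3 ang -89.6
lid px [255 210] c 560.1 -67.5 size 204.7 x 73.4 ang 2.9
lid px [546  94] c -990.9 371.7 size 318.0 x 143.2 ang 13.5
lid px [280 328] c 626.0 -80.4 size 58.8 x 10.8 ang 88.8
lid px [282 229] c 521.6 -77.2 size 126.4 x 62.7 ang -1.2
tcp [ 0.4864 -0.0767  0.2087] ang 178.84 tilt [ 0. -0. -1.] grip 6.04 t 33.0 | shift cm [ 0.24 -0.18 15.77] rz -0.06
```

```bash
python3 -m inch '[[[0.3,-0.1,5,0,0,0,8.5],[0,0,5,0,0,0,8.5],[0,0,3,0,0,0,8.5],[0,0,1.9,0,0,0,8.5],[0,0,0,0,0,0,8.5],[0,0,0,0,0,0,8.5],[0,0,0,0,0,0,8.5]]]'
python3 -c "
from h import *
to([.483,-.0777,.051],178.9)"
```

```text
time_s: 33.88
tool_pos: [0.4837, -0.0778, 0.0609]
eef_rot: [0.01, 1.0, -0.0, 0.001]
wrist_force: [-0.4, -0.5, 0.8]
grip_width: 0.979
tcp [ 0.4837 -0.0778  0.0609] ang 178.85 tilt [ 0.002 -0.001 -1.   ] grip 8.52 t 33.9 | shift cm [0.07 0.01 0.99] rz -0.05
```

```bash
python3 -m inch '[[[0,0,0.9,0,0,0,8.5],[0,0,0,0,0,0,8.5],[0,0,0,0,0,0,5.5],[0,0,0,0,0,0,5.5],[0,0,0,0,0,0,5.5],[0,0,0,0,0,0,5.5],[0,0,0,0,0,0,5.5]]]' 40
python3 -c "
from h import *
to([.483,-.0777,.051],178.9)"
```

```text
time_s: 34.75
tool_pos: [0.4826, -0.0775, 0.0507]
eef_rot: [0.01, 1.0, -0.0, 0.0]
wrist_force: [-0.2, 1.1, -0.8]
grip_width: 0.708
tcp [ 0.4826 -0.0775  0.0507] ang 178.84 tilt [ 0. -0. -1.] grip 6.16 t 34.8 | shift cm [-0.04 -0.02 -0.03] rz -0.06
```

```bash
python3 -m inch '[[[0.7,0,0,0,0,0,5.5],[1.5,0,0,0,0,0,5.5],[1.5,0,0,0,0,0,5.5],[1.5,0,0,0,0,0,5.5],[1.5,0,0,0,0,0,5.5],[1.5,0,0,0,0,0,5.5],[1.3,0,0,0,0,0,5.5],[0,0,0,0,0,0,5.5]]]'
python3 -m inch '[[[0,0,-2,0,0,0,5.5],[0,0,-4,0,0,0,5.5],[0,0,-4,0,0,0,5.5],[0,0,-3,0,0,0,5.5],[0,0,0,0,0,0,5.5]]]'
python3 -c "
from h import *
to([.39,.1,.2],178.9); c=cam('wrist'); cv2.imwrite('pics/w8.png',c['img'])
z=obs()['tool_pos'][2]; lids(c,z+.019+.005)
c=cam('side'); cv2.imwrite('pics/s8.png',c['img'])"
```

```text
time_s: 35.75
tool_pos: [0.3863, -0.0754, 0.0503]
eef_rot: [0.01, 1.0, 0.0, -0.0]
wrist_force: [0.5, -0.8, -1.8]
grip_width: 0.706
time_s: 36.38
tool_pos: [0.3897, -0.0764, 0.1833]
eef_rot: [0.01, 1.0, -0.001, 0.003]
wrist_force: [-0.3, -0.1, -1.7]
grip_width: 0.709
tcp [ 0.3897 -0.0764  0.1833] ang 178.84 tilt [ 0.006 -0.002 -1.   ] grip 6.17 t 36.4 | shift cm [ 0.31 17.63 -1.71] rz -0.06
lid px [281 340] c 420.2 -77.0 size 63.1 x 18.7 ang 89.1
lid px [281 263] c 378.6 -76.9 size 63.3 x 29.3 ang 89.0
```

View pics/w8.png

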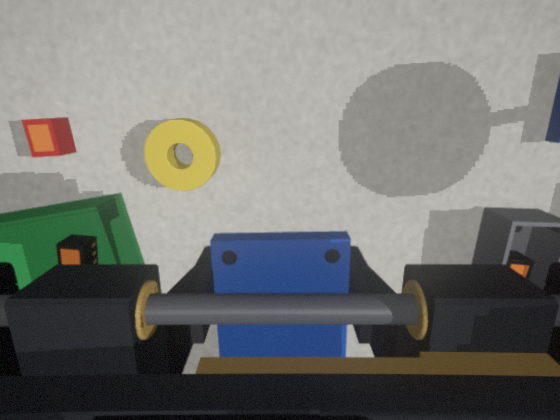

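The lid is held level (front edge at row ~240), and the spare module in the bin is visible at left. A carried lid must not pass over the rack, so I'll go in y first, then x.

```bash
python3 -m inch '[[[0,4,-2,0,0,0,5.5],[0,5,-2,0,0,0,5.5],[0,5,-1.4,0,0,0,5.5],[0,5,0,0,0,0,5.5],[-3,4,0,0,0,0,5.5],[-5,0.5,0,0,0,0,5.5],[-5,0,0,0,0,0,5.5],[-4.2,0,0,0,0,0,5.5]]]'
python3 -m inch '[[[0,0,0,0,0,0,5.5],[0,0,0,0,0,0,5.5],[0,0,0,0,0,0,5.5]]]'
python3 -c "
from h import *
c=cam('wrist'); cv2.imwrite('pics/w9.png',c['img'])
to([.4402,.1637,.1],177); lids(c,.237+.024)
for t in (105,115,125): print(t); boxes(c,t)"
```

```text
time_s: 37.48
tool_pos: [0.5649, 0.156, 0.2315]
eef_rot: [0.01, 1.0, -0.0, -0.002]
wrist_force: [-0.2, 0.7, -0.1]
grip_width: 0.703
time_s: 37.85
tool_pos: [0.5631, 0.156, 0.2342]
eef_rot: [0.01, 1.0, -0.0, -0.0]
wrist_force: [-0.4, -0.1, -0.6]
grip_width: 0.71
tcp [0.5633 0.156  0.2347] ang 178.86 tilt [-0.  0. -1.] grip 6.15 t 37.9 | shift cm [12.32  0.52 13.47] rz 1.86
lid px [282 340] c 589.8 155.6 size 61.0 x 18.0 ang 88.9
lid px [282 262] c 549.6 155.6 size 61.2 x 28.7 ang 89.0
lid px [ 47 192] c 519.9 62.9 size 54.1 x 32.1 ang -0.7
105
blob px 99 166 c 564.7 -53.0 size 149.6 x 89.7 ang -1.0
blob px 527 132 c 517.1 411.8 size 122.3 x 83.2 ang -7.8
blob px 418 71 c 451.4 290.7 size 114.9 x 48.3 ang 1.7
blob px 384 67 c 453.2 256.7 size 117.5 x 12.3 ang 1.7
115
blob px 99 167 c 564.5 -53.0 size 149.9 x 90.1 ang -1.0
blob px 527 132 c 517.3 412.0 size 122.8 x 84.1 ang -7.8
blob px 285 98 c 481.2 161.7 size 116.0 x 48.1 ang -2.8
blob px 419 63 c 451.5 290.8 size 115.2 x 48.6 ang 1.8
blob px 384 67 c 453.2 256.7 size 117.5 x 12.8 ang 1.7
125
blob px 99 167 c 565.1 -52.8 size 151.0 x 90.3 ang -0.9
blob px 527 131 c 517.5 412.0 size 123.1 x 84.7 ang -8.1
blob px 285 99 c 481.3 161.5 size 116.6 x 48.9 ang -3.0
blob px 419 63 c 451.7 290.6 size 115.4 x 50.0 ang 1.6
blob px 384 67 c 453.7 256.8 size 118.5 x 13.4 ang 1.7
```

View pics/w9.png

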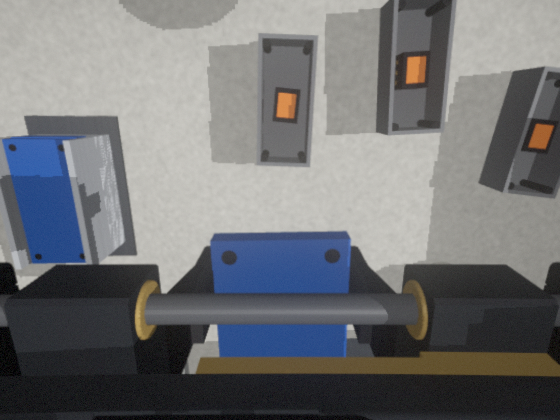

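All three boxes show one orange-labelled module each (px (287,104), (413,68), (540,135)). The lid edge is consistent with a centre 41.5 mm behind the TCP. I'll place it on box1.

```bash
python3 -m inch '[[[4.1,0.2,0,0,0,1.8,5.5],[4.1,0.2,0,0,0,0,5.5],[4.1,0.4,2,0,0,0,5.5],[0,0,4,0,0,0,5.5],[0,0,4,0,0,0,5.5],[0,0,3,0,0,0,5.5],[0,0,0,0,0,0,5.5],[0,0,0,0,0,0,5.5]]]'
python3 -c "
from h import *
to([.4399,.1637,.033],177.05)"
```

```text
time_s: 38.9
tool_pos: [0.4425, 0.1692, 0.1062]
eef_rot: [0.026, 1.0, 0.0, 0.001]
wrist_force: [1.5, 0.4, -0.7]
grip_width: 0.704
tcp [0.4425 0.1692 0.1062] ang 177.05 tilt [ 0.002  0.    -1.   ] grip 6.12 t 38.9 | shift cm [ 0.24 -0.56  7.32] rz -0.00
```

```bash
python3 -m inch '[[[0.2,-0.5,2.5,0,0,0,5.5],[0,0,2,0,0,0,5.5],[0,0,1.3,0,0,0,5.5],[0,0,0,0,0,0,5.5],[0,0,0,0,0,0,5.5]]]'
python3 -c "
from h import *
to([.4399,.1637,.033],177.05)"
```

```text
time_s: 39.52
tool_pos: [0.4405, 0.1643, 0.0478]
eef_rot: [0.026, 1.0, 0.0, 0.001]
wrist_force: [0.8, -0.4, -1.4]
grip_width: 0.707
tcp [0.4405 0.1643 0.0478] ang 177.04 tilt [ 0.002  0.    -1.   ] grip 6.15 t 39.5 | shift cm [ 0.06 -0.06  1.48] rz -0.01
```

```bash
python3 -m inch '[[[0,-0.1,0.7,0,0,0,5.5],[0,0,0.5,0,0,0,5.5],[0,0,0.2,0,0,0,5.5],[0,0,0,0,0,0,5.5],[0,0,0,0,0,0,5.5]]]'
python3 -c "
from h import *
to([.4399,.1637,.033],177.05)"
python3 -m inch '[[[0,0,0,0,0,0,7.4],[0,0,0,0,0,0,7.4],[0,0,0,0,0,0,7.4],[0,0,-2,0,0,0,7.4],[0,0,-4,0,0,0,7.4],[0,0,-5,0,0,0,7.4],[0,0,-5,0,0,0,7.4],[-2,0,-3,0,0,0,7.4]]]'
```

```text
time_s: 40.15
tool_pos: [0.4395, 0.1631, 0.0327]
eef_rot: [0.026, 1.0, 0.0, 0.0]
wrist_force: [-0.1, -0.2, -1.3]
grip_width: 0.709
tcp [0.4395 0.1631 0.0327] ang 177.04 tilt [ 0.  0. -1.] grip 6.17 t 40.1 | shift cm [-0.04  0.07 -0.03] rz -0.01
time_s: 41.15
tool_pos: [0.46, 0.1624, 0.2258]
eef_rot: [0.026, 1.0, 0.0, 0.002]
wrist_force: [0.4, -0.8, -0.2]
grip_width: 0.846
```

```bash
python3 -m inch '[[[-5,0,-1,0,0,-1.9,4],[-5,0,0,0,0,0,2],[0,0,0,0,0,0,0],[0,0,0,0,0,0,0]]]'
python3 -c "
from h import *
c=cam('wrist'); cv2.imwrite('pics/w10.png',c['img']); lids(c,.056); boxes(c,120); lids(c,.065)
to([.669,-.08,.22],178.9)"
```

```text
time_s: 41.65
tool_pos: [0.5586, 0.1584, 0.2319]
eef_rot: [0.009, 1.0, -0.0, -0.001]
wrist_force: [-0.4, -0.4, -0.1]
grip_width: 0.478
lid px [ 44 197] c 575.9 -80.3 size 136.3 x 79.3 ang -1.4
lid px [282 102] c 480.6 161.1 size 129.9 x 61.7 ang -1.9
blob px 97 171 c 564.5 -52.5 size 150.9 x 90.3 ang -0.9
blob px 526 136 c 517.2 412.1 size 123.4 x 84.7 ang -8.1
blob px 382 71 c 452.5 257.0 size 121.0 x 13.0 ang 2.0
blob px 418 67 c 450.8 290.8 size 117.1 x 49.3 ang 1.9
lid px [ 44 197] c 573.3 -73.9 size 132.7 x 77.2 ang -1.4
lid px [282 102] c 480.5 161.1 size 126.4 x 60.1 ang -1.9
tcp [0.5584 0.1586 0.2324] ang 178.95 tilt [-0.001 -0.    -1.   ] grip 3.8 t 41.7 | shift cm [-11.5  -23.65   1.23] rz 0.05
```

View pics/w10.png

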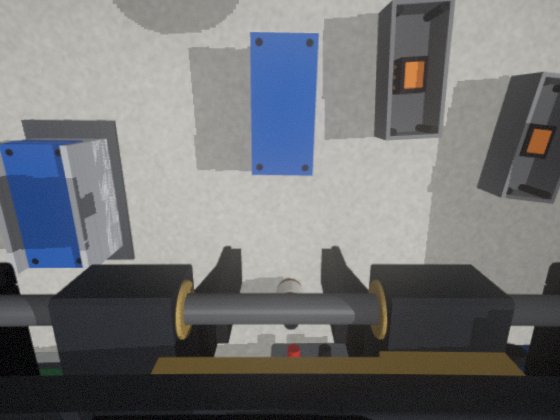

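Lid 1 lies square on box1: measured (480.6, 161.1) mm against box (481.3, 161.6). Next is lid 2.

```bash
python3 -m inch '[[[-2,-5.5,0,0,0,0,0],[-2.4,-5.5,0,0,0,0,0],[-2.4,-5.5,0,0,0,0,0],[-2.4,-5.5,0,0,0,0,0],[-2.3,-1.7,0,0,0,0,0],[0,0,0,0,0,0,0],[0,0,0,0,0,0,0]]]'
python3 -c "
from h import *
c=cam('wrist'); cv2.imwrite('pics/w11.png',c['img']); lids(c,.065)
to([.671,-.08,.0595],178.9)"
```

```text
time_s: 42.58
tool_pos: [0.6691, -0.0796, 0.233]
eef_rot: [0.009, 1.0, 0.0, -0.0]
wrist_force: [-0.2, 0.9, -0.0]
grip_width: 0.003
lid px [279  82] c 574.7 -79.3 size 130.6 x 62.3 ang -0.9
lid px [535  25] c 528.3 144.6 size 44.1 x 37.3 ang 88.1
tcp [ 0.6691 -0.0793  0.2331] ang 179.01 tilt [-0.  0. -1.] grip 0.04 t 42.6 | shift cm [-0.19 -0.07 17.36] rz 0.11
```

```bash
python3 -m inch '[[[-0.2,0,5,0,0,0,0],[0,0,5,0,0,0,0],[0,0,4,0,0,0,0],[0,0,2,0,0,0,0],[0,0,1,0,0,0,0],[0,0,0,0,0,0,0],[0,0,0,0,0,0,0],[0,0,0,0,0,0,0]]]'
python3 -c "
from h import *
to([.655,-.08,.0595],178.9)"
```

```text
time_s: 43.62
tool_pos: [0.673, -0.0809, 0.0643]
eef_rot: [0.009, 1.0, -0.0, 0.001]
wrist_force: [0.3, 0.5, 0.3]
grip_width: 0.004
tcp [ 0.673  -0.0809  0.0643] ang 178.94 tilt [ 0.002 -0.001 -1.   ] grip 0.03 t 43.6 | shift cm [1.8  0.06 0.48] rz 0.04
```

```bash
python3 -m inch '[[[0.9,0,0.3,0,0,0,0],[0.9,0,0,0,0,0,0],[0,0,0,0,0,0,0],[0,0,0,0,0,0,0],[0,0,0,0,0,0,0]]]'
python3 -c "
from h import *
to([.599,-.08,.0595],178.9)"
```

```text
time_s: 44.25
tool_pos: [0.6542, -0.0803, 0.0598]
eef_rot: [0.009, 1.0, -0.0, 0.0]
wrist_force: [-0.8, 0.0, -1.0]
grip_width: 0.006
tcp [ 0.6542 -0.0803  0.0598] ang 178.94 tilt [ 0. -0. -1.] grip 0.05 t 44.2 | shift cm [ 5.52 -0.07  0.03] rz 0.04
```

```bash
python3 -m inch '[[[0.8,0,0,0,0,0,0],[0.8,0,0,0,0,0,0],[0.8,0,0,0,0,0,0],[0.8,0,0,0,0,0,0],[0.8,0,0,0,0,0,0],[0.8,0,0,0,0,0,0],[0.7,0,0,0,0,0,0],[0,0,0,0,0,0,0]]]'
python3 -m inch '[[[-1.5,0,0,0,0,0,0],[0,0,-5,0,0,0,0],[0,0,-5,0,0,0,4],[5,0,-5,0,0,0,8.5],[5,0,0,0,0,0,8.5],[3,0,0,0,0,0,8.5],[0,0,0,0,0,0,8.5],[0,0,0,0,0,0,8.5]]]'
python3 -c "
from h import *
c=cam('wrist'); cv2.imwrite('pics/w12.png',c['img']); lids(c,.065)
to([.483,-.0785,.041],178.9)"
```

```text
time_s: 45.25
tool_pos: [0.598, -0.0792, 0.0593]
eef_rot: [0.009, 1.0, 0.0, -0.001]
wrist_force: [-0.1, -0.1, -0.5]
grip_width: 0.003
time_s: 46.25
tool_pos: [0.4904, -0.0774, 0.2041]
eef_rot: [0.009, 1.0, -0.0, 0.0]
wrist_force: [-0.1, 0.2, -0.8]
grip_width: 0.605
lid px [281 224] c 524.4 -77.9 size 134.9 x 62.5 ang -1.1
lid px [531 179] c 478.9 150.0 size 130.4 x 62.0 ang 3.1
tcp [ 0.4905 -0.0774  0.2039] ang 178.94 tilt [ 0. -0. -1.] grip 5.66 t 46.3 | shift cm [ 0.76 -0.12 16.29] rz 0.04
```

```bash
python3 -m inch '[[[0.7,-0.1,5,0,0,0,8.5],[0,0,5,0,0,0,8.5],[0,0,3,0,0,0,8.5],[0,0,2.4,0,0,0,8.5],[0,0,0,0,0,0,8.5],[0,0,0,0,0,0,8.5],[0,0,0,0,0,0,8.5],[0,0,0,0,0,0,8.5]]]'
python3 -c "
from h import *
to([.483,-.0785,.041],178.9)"
```

```text
time_s: 47.3
tool_pos: [0.4836, -0.0784, 0.0509]
eef_rot: [0.009, 1.0, -0.0, 0.001]
wrist_force: [0.1, 0.3, 0.4]
grip_width: 0.977
tcp [ 0.4836 -0.0784  0.0509] ang 178.94 tilt [ 0.002 -0.001 -1.   ] grip 8.5 t 47.3 | shift cm [ 0.06 -0.01  0.99] rz 0.04
```

```bash
python3 -m inch '[[[0,0,0.9,0,0,0,8.5],[0,0,0,0,0,0,8.5],[0,0,0,0,0,0,5.5],[0,0,0,0,0,0,5.5],[0,0,0,0,0,0,5.5],[0,0,0,0,0,0,5.5],[0,0,0,0,0,0,5.5],[0,0,0,0,0,0,5.5]]]' 40
python3 -c "
from h import *
to([.483,-.0785,.041],178.9)"
python3 -m inch '[[[0.7,0,0,0,0,0,5.5],[1.5,0,0,0,0,0,5.5],[1.5,0,0,0,0,0,5.5],[1.5,0,0,0,0,0,5.5],[1.5,0,0,0,0,0,5.5],[1.5,0,0,0,0,0,5.5],[1.3,0,0,0,0,0,5.5],[0,0,0,0,0,0,5.5]]]'
python3 -m inch '[[[0,0,-2,0,0,0,5.5],[0,0,-4,0,0,0,5.5],[0,0,-4,0,0,0,5.5],[0,0,-3,0,0,0,5.5],[0,0,0,0,0,0,5.5]]]'
python3 -c "
from h import *
c=cam('wrist'); cv2.imwrite('pics/w13.png',c['img']); z=obs()['tool_pos'][2]; lids(c,z+.024)
to([.39,.25,.24],178.9)"
```

```text
time_s: 48.3
tool_pos: [0.4828, -0.0781, 0.0409]
eef_rot: [0.009, 1.0, -0.0, 0.0]
wrist_force: [-0.1, 0.3, 0.9]
grip_width: 0.708
tcp [ 0.4828 -0.0781  0.0409] ang 178.94 tilt [ 0. -0. -1.] grip 6.16 t 48.3 | shift cm [-0.02 -0.04 -0.01] rz 0.04
time_s: 49.3
tool_pos: [0.3866, -0.0762, 0.0406]
eef_rot: [0.01, 1.0, 0.0, -0.0]
wrist_force: [-0.6, -0.6, -0.2]
grip_width: 0.705
time_s: 49.92
tool_pos: [0.3899, -0.0772, 0.1735]
eef_rot: [0.009, 1.0, -0.001, 0.003]
wrist_force: [0.2, -0.4, -1.5]
grip_width: 0.706
lid px [281 340] c 420.5 -77.8 size 63.1 x 18.7 ang 89.1
lid px [280 263] c 378.7 -77.7 size 63.2 x 29.8 ang 89.1
lid px [538 250] c 377.1 37.5 size 32.3 x 19.6 ang -1.1
tcp [ 0.3887 -0.0767  0.1715] ang 178.94 tilt [ 0.002 -0.001 -1.   ] grip 6.14 t 50.0 | shift cm [ 0.45 32.66 -6.88] rz 0.04
```

```bash
python3 -m inch '[[[0,4,-2,0,0,0,5.5],[0,5.5,-2,0,0,0,5.5],[0,5.5,-2,0,0,0,5.5],[0,5.5,0,0,0,0,5.5],[-2,5.5,0,0,0,0,5.5],[-4,5.5,0,0,0,0,5.5],[-4,5.2,0,0,0,0,5.5],[-4.6,0,0,0,0,0,5.5]]]'
python3 -m inch '[[[0,0,0,0,0,0,5.5],[0,0,0,0,0,0,5.5],[0,0,0,0,0,0,5.5]]]'
python3 -c "
from h import *
c=cam('wrist'); cv2.imwrite('pics/w14.png',c['img'])
to([.4097,.2895,.1],181.7); lids(c,.237+.024)
for t in (105,115,125): print(t); boxes(c,t)"
```

```text
time_s: 50.98
tool_pos: [0.5346, 0.2847, 0.2276]
eef_rot: [0.007, 1.0, -0.0, -0.002]
wrist_force: [0.5, 0.0, -1.1]
grip_width: 0.706
time_s: 51.35
tool_pos: [0.5343, 0.2807, 0.2302]
eef_rot: [0.009, 1.0, -0.0, -0.001]
wrist_force: [-0.8, 0.0, -0.1]
grip_width: 0.703
tcp [0.5345 0.2808 0.2307] ang 178.93 tilt [-0.  0. -1.] grip 6.17 t 51.4 | shift cm [12.49  0.64 13.08] rz -2.77
lid px [281 340] c 557.9 280.3 size 59.0 x 17.5 ang 89.0
lid px [280 261] c 518.0 280.4 size 59.5 x 29.6 ang 89.0
lid px [158 130] c 464.5 234.9 size 50.8 x 25.4 ang -2.0
105
blob px 425 171 c 519.5 426.4 size 116.1 x 48.9 ang -7.8
115
blob px 411 164 c 517.6 418.4 size 121.7 x 69.1 ang -8.0
125
blob px 411 161 c 518.1 418.7 size 122.6 x 69.8 ang -7.9
blob px 292 97 c 436.9 293.1 size 115.8 x 48.2 ang 1.9
```

Box2 now reads (436.9, 293.1) instead of (451, 291), so I'll look to confirm.

View pics/w14.png

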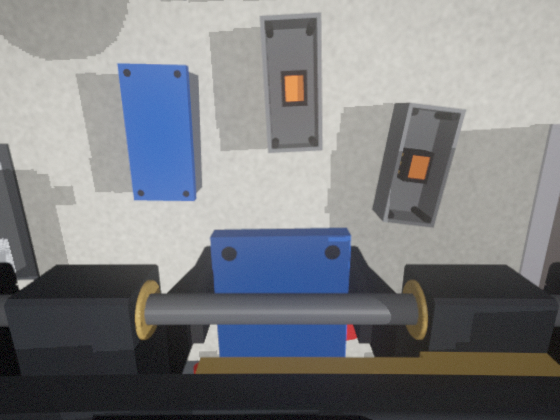

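Run:
```python
from h import *
c=cam('wrist')
for t in (118,121,125,130): boxes(c,t)
lids(c,.056)
```

```text
blob px 411 159 c 518.0 418.5 size 121.7 x 69.7 ang -8.3
blob px 410 160 c 518.0 418.6 size 121.9 x 69.7 ang -8.1
blob px 410 160 c 518.2 418.6 size 122.3 x 69.8 ang -8.0
blob px 292 81 c 437.0 293.3 size 116.0 x 48.3 ang 1.9
blob px 410 161 c 518.3 418.6 size 122.3 x 70.1 ang -8.1
blob px 292 81 c 437.0 293.3 size 116.2 x 48.3 ang 1.8
lid px [281 339] c 720.2 278.3 size 151.0 x 44.7 ang 89.0
lid px [281 261] c 618.0 278.4 size 151.9 x 75.8 ang 89.1
lid px [157 130] c 480.8 162.3 size 129.7 x 64.7 ang -2.0
```

The picture confirms it: box2 (px (292,82)) was knocked and now lies at (437.0, 293.2), yaw 1.85°. Lid 1 is still on box1 and box3 is unchanged. I'll use the new pose.

```bash
python3 -m inch '[[[4.6,0.2,0,0,0,-2.9,5.5],[4.6,0.2,0,0,0,0,5.5],[4.5,0.2,2,0,0,0,5.5],[0,0,4,0,0,0,5.5],[0,0,4,0,0,0,5.5],[0,0,3,0,0,0,5.5],[0,0,0,0,0,0,5.5],[0,0,0,0,0,0,5.5]]]'
python3 -c "
from h import *
to([.396,.2919,.033],181.85)"
```

```text
time_s: 52.45
tool_pos: [0.399, 0.2854, 0.1024]
eef_rot: [-0.016, 1.0, 0.001, 0.001]
wrist_force: [0.6, 0.3, -1.2]
grip_width: 0.709
tcp [0.399  0.2854 0.1024] ang -178.16 tilt [ 0.002  0.001 -1.   ] grip 6.16 t 52.5 | shift cm [0.29 0.65 6.94] rz -0.01
```

```bash
python3 -m inch '[[[0.2,0.6,2.5,0,0,0,5.5],[0,0,2,0,0,0,5.5],[0,0,0.9,0,0,0,5.5],[0,0,0,0,0,0,5.5],[0,0,0,0,0,0,5.5]]]'
python3 -c "
from h import *
to([.396,.2919,.033],181.85); c=cam('side'); cv2.imwrite('pics/s15.png',c['img'])"
```

```text
time_s: 53.08
tool_pos: [0.397, 0.2914, 0.0481]
eef_rot: [-0.016, 1.0, 0.0, 0.001]
wrist_force: [0.0, 0.1, -0.2]
grip_width: 0.704
tcp [0.397  0.2914 0.0481] ang -178.17 tilt [ 0.002  0.001 -1.   ] grip 6.13 t 53.1 | shift cm [0.1  0.05 1.51] rz -0.02
```

```bash
python3 -m inch '[[[0,0,0.7,0,0,0,5.5],[0,0,0.5,0,0,0,5.5],[0,0,0.2,0,0,0,5.5],[0,0,0,0,0,0,5.5],[0,0,0,0,0,0,5.5]]]'
python3 -c "
from h import *
to([.396,.2919,.033],181.85)"
python3 -m inch '[[[0,0,0,0,0,0,7.4],[0,0,0,0,0,0,7.4],[0,0,0,0,0,0,7.4],[0,0,-2,0,0,0,7.4],[0,0,-4,0,0,0,7.4],[0,0,-5,0,0,0,7.4],[0,0,-5,0,0,0,7.4],[-4,0,-4,0,0,0,7.4]]]'
python3 -m inch '[[[-6,0,0,0,0,2.9,4],[-4,0,0,0,0,0,2],[0,0,0,0,0,0,0],[0,0,0,0,0,0,0],[0,0,0,0,0,0,0]]]'
python3 -c "
from h import *
c=cam('wrist'); cv2.imwrite('pics/w15.png',c['img']); lids(c,.056); boxes(c,121)
to([.671,-.08,.233],178.9)"
```

```text
time_s: 53.75
tool_pos: [0.3961, 0.2909, 0.0329]
eef_rot: [-0.016, 1.0, 0.0, 0.0]
wrist_force: [-0.6, -0.2, -0.3]
grip_width: 0.714
tcp [0.3961 0.2909 0.0329] ang -178.16 tilt [ 0.  0. -1.] grip 6.21 t 53.8 | shift cm [ 0.01  0.1  -0.01] rz -0.01
time_s: 54.75
tool_pos: [0.4352, 0.2927, 0.2354]
eef_rot: [-0.017, 1.0, 0.001, 0.001]
wrist_force: [0.7, 0.3, 0.3]
grip_width: 0.854
time_s: 55.38
tool_pos: [0.5349, 0.2936, 0.2329]
eef_rot: [0.009, 1.0, 0.0, -0.0]
wrist_force: [-0.1, -0.2, -0.0]
grip_width: 0.369
lid px [145 129] c 480.8 162.5 size 129.7 x 65.1 ang -2.0
lid px [277  77] c 435.5 292.2 size 129.7 x 61.8 ang 2.7
blob px 397 160 c 518.3 419.4 size 122.2 x 68.2 ang -8.0
tcp [0.535  0.2937 0.2331] ang 178.99 tilt [ 0.  0. -1.] grip 2.79 t 55.4 | shift cm [-1.425e+01 -3.712e+01  1.000e-02] rz 0.09
```

Lid 2 measures (435.5, 292.2), yaw 2.7°, on box2, within 2 mm of centre. Next is lid 3.

```bash
python3 -m inch '[[[-2,-5.5,0,0,0,0,0],[-2.2,-5.5,0,0,0,0,0],[-2,-5.5,0,0,0,0,0],[-2,-5.5,0,0,0,0,0],[-2,-5.5,0,0,0,0,0],[-2,-5.5,0,0,0,0,0],[-2,-4.2,0,0,0,0,0],[0,0,0,0,0,0,0]]]'
python3 -m inch '[[[0,0,0,0,0,0,0],[0,0,0,0,0,0,0]]]'
python3 -c "
from h import *
c=cam('wrist'); cv2.imwrite('pics/w16.png',c['img']); lids(c,.055)
to([.671,-.08,.0495],178.9)"
```

```text
time_s: 56.42
tool_pos: [0.6712, -0.0842, 0.2329]
eef_rot: [0.011, 1.0, -0.0, 0.0]
wrist_force: [-0.6, -0.6, -0.3]
grip_width: 0.002
time_s: 56.68
tool_pos: [0.6707, -0.0795, 0.2331]
eef_rot: [0.008, 1.0, 0.0, 0.0]
wrist_force: [-0.4, -0.3, 0.4]
grip_width: 0.005
lid px [280  79] c 573.5 -78.6 size 129.7 x 62.4 ang -1.1
lid px [536  24] c 527.1 151.2 size 45.2 x 36.8 ang 88.1
tcp [ 0.6708 -0.0795  0.2332] ang 179.05 tilt [ 0.  0. -1.] grip 0.03 t 56.7 | shift cm [-0.02 -0.05 18.37] rz 0.15
```

```bash
python3 -m inch '[[[-0.2,0,5,0,0,0,0],[0,0,5,0,0,0,0],[0,0,4,0,0,0,0],[0,0,3,0,0,0,0],[0,0,1,0,0,0,0],[0,0,0,0,0,0,0],[0,0,0,0,0,0,0],[0,0,0,0,0,0,0]]]'
python3 -c "
from h import *
to([.655,-.08,.0495],178.9)"
```

```text
time_s: 57.72
tool_pos: [0.6743, -0.0815, 0.0548]
eef_rot: [0.009, 1.0, -0.0, 0.001]
wrist_force: [0.2, 0.5, 0.7]
grip_width: 0.006
tcp [ 0.6743 -0.0815  0.0548] ang 178.94 tilt [ 0.003 -0.001 -1.   ] grip 0.05 t 57.7 | shift cm [1.93 0.11 0.52] rz 0.04
```

```bash
python3 -m inch '[[[0.9,0.1,0.3,0,0,0,0],[0.9,0,0,0,0,0,0],[0,0,0,0,0,0,0],[0,0,0,0,0,0,0],[0,0,0,0,0,0,0]]]'
python3 -c "
from h import *
to([.5985,-.08,.0495],178.9)"
```

```text
time_s: 58.35
tool_pos: [0.6554, -0.08, 0.05]
eef_rot: [0.009, 1.0, -0.0, 0.0]
wrist_force: [-0.4, -0.3, -0.7]
grip_width: 0.004
tcp [ 0.6554 -0.08    0.05  ] ang 178.94 tilt [ 0. -0. -1.] grip 0.04 t 58.4 | shift cm [ 5.69 -0.11  0.05] rz 0.04
```

```bash
python3 -m inch '[[[0.8,0,0,0,0,0,0],[0.8,0,0,0,0,0,0],[0.8,0,0,0,0,0,0],[0.8,0,0,0,0,0,0],[0.8,0,0,0,0,0,0],[0.8,0,0,0,0,0,0],[0.8,0,0,0,0,0,0],[0,0,0,0,0,0,0]]]'
python3 -m inch '[[[-1.5,0,0,0,0,0,0],[0,0,-5,0,0,0,0],[0,0,-5,0,0,0,4],[5,0,-5,0,0,0,8.5],[5,0,-1,0,0,0,8.5],[3.6,0,0,0,0,0,8.5],[0,0,0,0,0,0,8.5],[0,0,0,0,0,0,8.5]]]'
python3 -c "
from h import *
c=cam('wrist'); cv2.imwrite('pics/w17.png',c['img']); lids(c,.055)
to([.483,-.0785,.031],178.9)"
```

```text
time_s: 59.35
tool_pos: [0.5982, -0.0788, 0.0496]
eef_rot: [0.009, 1.0, 0.0, -0.001]
wrist_force: [0.1, 0.0, -0.2]
grip_width: 0.005
time_s: 60.35
tool_pos: [0.4846, -0.0769, 0.2043]
eef_rot: [0.009, 1.0, -0.0, 0.0]
wrist_force: [0.2, -0.5, 0.8]
grip_width: 0.599
lid px [281 227] c 523.7 -77.2 size 134.6 x 62.7 ang -1.1
lid px [529 184] c 480.9 158.3 size 133.7 x 65.0 ang 2.5
tcp [ 0.4848 -0.0769  0.2042] ang 178.94 tilt [ 0.001 -0.    -1.   ] grip 5.64 t 60.4 | shift cm [ 0.18 -0.16 17.32] rz 0.04
```

```bash
python3 -m inch '[[[0.2,-0.1,5,0,0,0,8.5],[0,0,5,0,0,0,8.5],[0,0,4,0,0,0,8.5],[0,0,2.4,0,0,0,8.5],[0,0,0,0,0,0,8.5],[0,0,0,0,0,0,8.5],[0,0,0,0,0,0,8.5],[0,0,0,0,0,0,8.5]]]'
python3 -c "
from h import *
to([.483,-.0782,.031],178.9)"
```

```text
time_s: 61.4
tool_pos: [0.4829, -0.078, 0.0412]
eef_rot: [0.009, 1.0, -0.0, 0.001]
wrist_force: [0.1, 1.2, -0.3]
grip_width: 0.975
tcp [ 0.4829 -0.078   0.0412] ang 178.94 tilt [ 0.002 -0.001 -1.   ] grip 8.48 t 61.4 | shift cm [-0.01 -0.02  1.02] rz 0.04
```

```bash
python3 -m inch '[[[0,0,0.9,0,0,0,8.5],[0,0,0,0,0,0,8.5],[0,0,0,0,0,0,5.5],[0,0,0,0,0,0,5.5],[0,0,0,0,0,0,5.5],[0,0,0,0,0,0,5.5],[0,0,0,0,0,0,5.5],[0,0,0,0,0,0,5.5]]]' 40
python3 -c "
from h import *
to([.483,-.0782,.031],178.9)"
python3 -m inch '[[[0.7,0,0,0,0,0,5.5],[1.5,0,0,0,0,0,5.5],[1.5,0,0,0,0,0,5.5],[1.5,0,0,0,0,0,5.5],[1.5,0,0,0,0,0,5.5],[1.5,0,0,0,0,0,5.5],[1.3,0,0,0,0,0,5.5],[0,0,0,0,0,0,5.5]]]'
python3 -m inch '[[[0,0,-2,0,0,0,5.5],[0,0,-4,0,0,0,5.5],[0,0,-4,0,0,0,5.5],[0,0,-3,0,0,0,5.5],[0,0,0,0,0,0,5.5]]]'
python3 -c "
from h import *
c=cam('wrist'); cv2.imwrite('pics/w18.png',c['img']); z=obs()['tool_pos'][2]; lids(c,z+.024)
to([.605,.42,.235],178.9)"
```

```text
time_s: 62.4
tool_pos: [0.4819, -0.0777, 0.0311]
eef_rot: [0.009, 1.0, -0.0, 0.0]
wrist_force: [0.7, 0.7, 0.5]
grip_width: 0.707
tcp [ 0.4819 -0.0777  0.0311] ang 178.94 tilt [ 0. -0. -1.] grip 6.15 t 62.4 | shift cm [-0.11 -0.05  0.01] rz 0.04
time_s: 63.4
tool_pos: [0.3857, -0.0757, 0.0308]
eef_rot: [0.01, 1.0, 0.0, -0.0]
wrist_force: [0.1, -0.2, -0.1]
grip_width: 0.708
time_s: 64.03
tool_pos: [0.3892, -0.0768, 0.1637]
eef_rot: [0.009, 1.0, -0.001, 0.003]
wrist_force: [0.1, -0.5, -1.3]
grip_width: 0.705
lid px [282 340] c 419.7 -77.2 size 63.0 x 18.7 ang 89.1
lid px [280 264] c 377.7 -77.3 size 63.2 x 30.3 ang 89.1
lid px [541 254] c 377.3 39.7 size 30.5 x 16.0 ang -0.7
tcp [ 0.3879 -0.0762  0.1617] ang 178.94 tilt [ 0.002 -0.001 -1.   ] grip 6.17 t 64.1 | shift cm [-20.81  50.01  -7.32] rz 0.04
```

```bash
python3 -m inch '[[[0,4,-2,0,0,0,5.5],[0,5.5,-2,0,0,0,5.5],[0,5.5,-2,0,0,0,5.5],[0,5.5,-1.3,0,0,0,5.5],[-1,5.5,0,0,0,0,5.5],[-3,5.3,0,0,0,0,5.5],[-3.2,5.2,0,0,0,0,5.5],[-3.2,5.2,0,0,0,0,5.5]]]'
python3 -m inch '[[[-3.4,4.5,0,0,0,0,5.5],[-3.4,3.5,0,0,0,0,5.5],[-3.4,0.5,0,0,0,0,5.5],[0,0,0,0,0,0,5.5],[0,0,0,0,0,0,5.5],[0,0,0,0,0,0,5.5]]]'
python3 -c "
from h import *
c=cam('wrist'); cv2.imwrite('pics/w19.png',c['img']); lids(c,.235+.024); lids(c,.056)
for t in (105,115,121,125,130): boxes(c,t)
to([.4792,.4315,.1],172)"
```

```text
time_s: 65.08
tool_pos: [0.4986, 0.3407, 0.2311]
eef_rot: [0.009, 1.0, -0.001, -0.001]
wrist_force: [1.1, 0.3, 0.0]
grip_width: 0.707
time_s: 65.82
tool_pos: [0.6012, 0.422, 0.2337]
eef_rot: [0.009, 1.0, -0.0, -0.0]
wrist_force: [0.0, -0.0, -0.5]
grip_width: 0.704
lid px [282 339] c 629.1 421.6 size 62.2 x 18.2 ang 89.0
lid px [281 261] c 587.8 421.5 size 61.8 x 30.4 ang 89.1
lid px [138  41] c 498.5 371.2 size 28.7 x 26.2 ang 2.6
lid px [18 72] c 507.7 322.9 size 46.8 x 18.8 ang -2.4
lid px [282 339] c 789.0 419.6 size 154.2 x 45.1 ang 89.0
lid px [281 261] c 686.6 419.4 size 153.2 x 75.3 ang 89.1
lid px [138  41] c 465.4 294.8 size 71.1 x 64.8 ang 2.6
lid px [18 72] c 488.3 175.2 size 115.9 x 46.7 ang -2.4
blob px 43 43 c 464.3 204.8 size 71.4 x 23.9 ang -2.7
blob px 286 105 c 520.0 425.6 size 118.4 x 52.2 ang -8.1
blob px 48 64 c 485.8 204.1 size 114.4 x 24.5 ang -2.7
blob px 284 100 c 520.4 425.7 size 119.4 x 54.2 ang -8.0
blob px 48 64 c 485.8 204.2 size 114.5 x 24.7 ang -2.7
blob px 284 100 c 520.5 425.7 size 119.8 x 54.7 ang -8.1
blob px 48 64 c 486.3 204.5 size 115.5 x 25.3 ang -2.7
blob px 284 100 c 520.5 425.6 size 120.0 x 55.1 ang -8.1
blob px 48 64 c 486.3 204.5 size 115.5 x 25.3 ang -2.7
tcp [0.6014 0.4221 0.2342] ang 178.95 tilt [-0.  0. -1.] grip 6.12 t 65.9 | shift cm [12.23  0.72 13.42] rz 6.95
```

```bash
python3 -m inch '[[[4.1,0.2,0,0,0,0,5.5],[4.1,0.2,0,0,0,0,5.5],[4.0,0.3,0,0,0,7,5.5],[0,0,5,0,0,0,5.5],[0,0,4,0,0,0,5.5],[0,0,3.5,0,0,0,5.5],[0,0,0,0,0,0,5.5],[0,0,0,0,0,0,5.5]]]'
python3 -c "
from h import *
to([.479,.4315,.033],171.95)"
```

```text
time_s: 66.88
tool_pos: [0.481, 0.432, 0.1111]
eef_rot: [0.07, 0.998, 0.001, 0.001]
wrist_force: [0.1, 0.3, -1.2]
grip_width: 0.705
tcp [0.481  0.432  0.1111] ang 171.94 tilt [ 0.002  0.001 -1.   ] grip 6.13 t 66.9 | shift cm [ 0.21 -0.09  7.81] rz -0.01
```

```bash
python3 -m inch '[[[0.1,0,3,0,0,0,5.5],[0,0,2.5,0,0,0,5.5],[0,0,1,0,0,0,5.5],[0,0,0,0,0,0,5.5],[0,0,0,0,0,0,5.5]]]'
python3 -c "
from h import *
to([.479,.4315,.033],171.95)"
```

```text
time_s: 67.5
tool_pos: [0.4805, 0.4324, 0.046]
eef_rot: [0.07, 0.998, 0.001, 0.001]
wrist_force: [0.3, -0.2, -1.6]
grip_width: 0.707
tcp [0.4805 0.4324 0.046 ] ang 171.94 tilt [ 0.002  0.002 -1.   ] grip 6.15 t 67.5 | shift cm [ 0.14 -0.11  1.3 ] rz -0.01
```

```bash
python3 -m inch '[[[0.1,-0.1,0.6,0,0,0,5.5],[0,0,0.4,0,0,0,5.5],[0,0,0.2,0,0,0,5.5],[0,0,0,0,0,0,5.5],[0,0,0,0,0,0,5.5]]]'
python3 -c "
from h import *
to([.479,.4315,.033],171.95)"
python3 -m inch '[[[0,0,0,0,0,0,7.4],[0,0,0,0,0,0,7.4],[0,0,0,0,0,0,7.4],[0,0,-2,0,0,0,7.4],[0,0,-4,0,0,0,7.4],[0,0,-5,0,0,0,7.4],[0,0,-5,0,0,0,7.4],[0,0,-6,0,0,-7,7.4]]]'
python3 -m inch '[[[-5,-4,-2,0,0,0,7.4],[-5,-4,-2,0,0,0,7.4],[-5,-4,-1,0,0,0,7.4],[0,-4,0,0,0,0,7.4],[0,0,0,0,0,0,7.4],[0,0,0,0,0,0,7.4]]]'
python3 -c "
from h import *
c=cam('wrist'); cv2.imwrite('pics/w20.png',c['img']); lids(c,.056); lids(c,.045); to([.6,.3,.3])"
```

```text
time_s: 68.12
tool_pos: [0.4782, 0.4307, 0.0322]
eef_rot: [0.07, 0.998, -0.0, -0.0]
wrist_force: [-1.0, -1.1, 0.9]
grip_width: 0.707
tcp [0.4782 0.4307 0.0322] ang 171.94 tilt [-0. -0. -1.] grip 6.15 t 68.1 | shift cm [-0.07  0.09 -0.08] rz -0.01
time_s: 69.12
tool_pos: [0.4777, 0.4304, 0.2546]
eef_rot: [0.008, 1.0, 0.0, -0.0]
wrist_force: [0.3, 0.8, -0.7]
grip_width: 0.854
time_s: 69.88
tool_pos: [0.6167, 0.2754, 0.3003]
eef_rot: [0.009, 1.0, 0.001, 0.001]
wrist_force: [0.8, 0.1, -0.5]
grip_width: 0.851
lid px [413  80] c 518.3 424.7 size 129.9 x 62.9 ang -7.2
lid px [295  34] c 465.6 293.7 size 70.8 x 61.9 ang 2.7
lid px [175  55] c 487.7 161.8 size 116.1 x 64.1 ang -1.8
lid px [413  80] c 517.9 428.7 size 133.4 x 64.6 ang -7.2
lid px [295  34] c 463.6 294.1 size 72.8 x 63.6 ang 2.7
lid px [175  55] c 486.4 158.7 size 119.3 x 65.9 ang -1.8
tcp [0.6164 0.276  0.3   ] ang 178.98 tilt [ 0.001  0.001 -1.   ] grip 7.42 t 69.9 | shift cm [ 1.69  2.37 -0.  ]
```

View pics/w20.png

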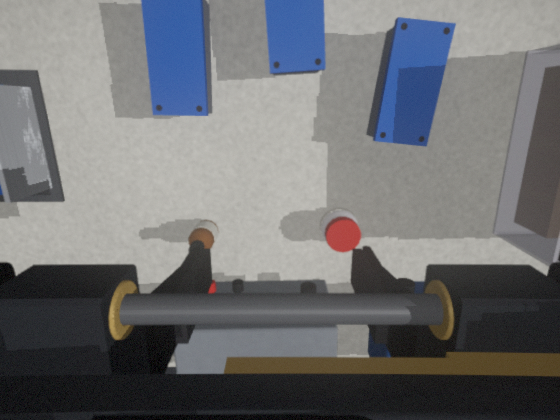

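Lid 3 is on box3 at (518.3, 424.7), yaw -7.2°, 2.3 mm off centre. The bottle at (202,238) and jar at (342,232) are undisturbed. Last comes a check of all lids and the rack.

```bash
python3 -m inch '[[[0.5,-6,0,0,0,0,7.4],[0.5,-6,0,0,0,0,7.4],[0.5,-5,0,0,0,0,7.4],[0,-4,0,0,0,0,7.4],[-1,-4,0,0,0,0,7.4],[0,0,0,0,0,0,7.4],[0,0,0,0,0,0,7.4]]]'
python3 -c "
from h import *
c=cam('wrist'); cv2.imwrite('pics/w21.png',c['img']); print('z.045');lids(c,.045); print('z.056');lids(c,.056); to([.6,.1,.3])
c=cam('scene'); cv2.imwrite('pics/s21.png',c['img'])"
```

```text
time_s: 70.8
tool_pos: [0.6071, 0.0265, 0.2992]
eef_rot: [0.009, 1.0, 0.0, 0.0]
wrist_force: [0.9, -0.1, 0.3]
grip_width: 0.847
z.045
lid px [192 143] c 573.9 -81.4 size 128.9 x 57.7 ang -1.0
lid px [527  37] c 462.0 301.9 size 75.7 x 67.2 ang 2.5
lid px [401  58] c 483.9 164.4 size 123.2 x 64.7 ang -1.8
z.056
lid px [192 143] c 572.6 -78.6 size 125.5 x 56.2 ang -1.0
lid px [527  37] c 463.7 294.6 size 73.7 x 65.4 ang 2.5
lid px [401  58] c 485.0 160.7 size 119.9 x 63.0 ang -1.8
tcp [0.607  0.0268 0.2991] ang 179.04 tilt [ 0.     0.001 -1.   ] grip 7.4 t 70.8 | shift cm [ 0.83  7.3  -0.08]
```

View pics/w21.png

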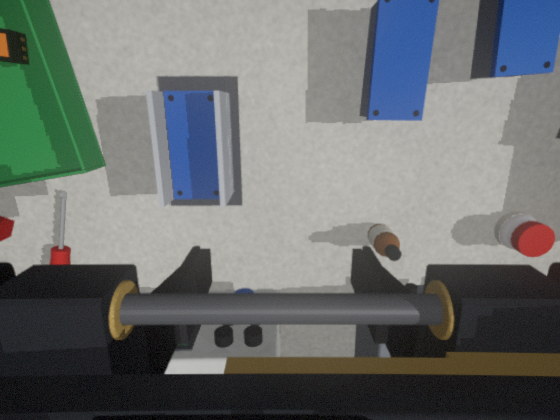

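View pics/s21.png

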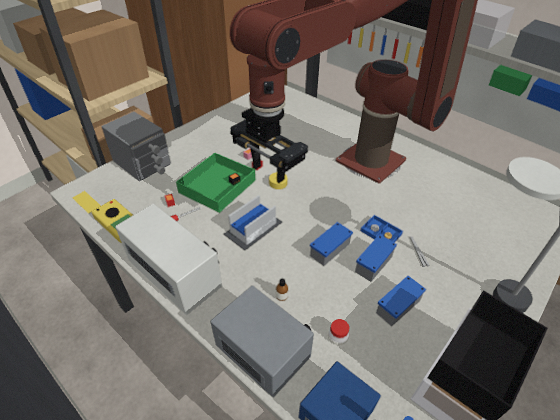

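Lid 4 sits in the rack at (573.9, -81.4), partly hidden by a wall. Three lidded boxes stand on the bench, the spare module is in the bin, and the bystanders are in place. Handing in.

```bash
python3 -c "
from h import *
print(ctrl.hand_in())"
```

```text
the job is handed in; nothing more can be done
None
```

All three boxes on the bench now have one black module each and a blue lid on top. I handed the job in at about 71 s, and no verdict was reported.

| Box | Lid | Lid off centre (mm) | Lid turned vs box (deg) |
|---|---|---|---|
| box1 | lid1 | about 1 | about 1 |
| box2 | lid2 | about 2 | about 1 |
| box3 | lid3 | about 2.3 | about 1 |

- **Lids:** each was pushed out through the rack's front end and never lifted over the rack. Before each slide the top lid read within about 1 mm of its start. lid4 last read (573.9, -81.4) mm, within 3 mm of its expected place, though a rack wall hid part of it.
- **Knocked box:** box2 was shoved about 14 mm while the robot was away. I measured it again before placing its lid.
- **Everything else:** the fourth module is still in the bin. In the last pictures the bottle, jar, screwdriver and wire reel look untouched. The arm was about 0.3 m up with nothing in the gripper.
- **Weaker checks:** the last overview cut off or partly hid the lids on box1 and box2. Their figures come from the clear views taken right after each was placed. No check failed.

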